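# Strap the drill down and grease its gear head

### The arm

A 6-joint arm with a two-finger parallel gripper is mounted at the origin on the work surface. World frame = base frame: x ahead of the robot, y to its left, z up, the work surface at z = 0. Lengths are in mm, angles in degrees, forces in N, time in s.
With the tool pointing down it reaches from about 225 to 875 mm from the base axis. Payload 3.4 kg.
Tool frame: the origin (TCP) lies at the very end of the fingers, on their centre line; the grasp point (between the pads) lies 19 mm behind it; z points along the fingers, y is the direction in which the jaws open and shut (so a half turn about z gives the same grasp; the last joint's range is limited). The gripper opens to 85 mm and grips with 20 to 120 N. Pads are 22 mm wide; open, the fingers measure 114 mm over their backs; the gripper's body (76 mm by 85 mm) begins 54 mm behind the grasp point. The pads swing forward as they close: fully open they stand 13 mm farther back than shut.
Start: joints at [58.614, 15.808, 86.224, -0, 77.962, -6.933], TCP at [238.047, 523.447, 231.328] pointing down, gripper open.
Joint ranges: [-165.64, 165.64], [-43.16, 119.46], [12.63, 154.43], [-67.54, 247.53], [6.08, 155.33], [-154.97, 154.97]. Speed limits (degrees/s): [147.25, 147.25, 180, 180, 180, 180].

### API

Orientations are given as a 3x3 rotation matrix whose columns are the frame's x, y, z axes.
In Python, from cell import * gives the robot as it stands.
- The arm moves only by the shell command python3 -m handwheel 'ROWS' [OPENING] [FORCE]. ROWS is JSON, one flat list of numbers, 4 for each row, row after row: the shift along the tool's x, y, z in units of 40 mm (1.0 is 40 mm), then the turn about the tool's z in units of 6 degrees (1.0 is 6 degrees). In form: [tx, ty, tz, roll, tx, ty, tz, roll, ...]. A call has 1 to 5 rows; each row shifts and turns the pose as measured when the row begins, along the tool's axes as they then stand; what a row does not reach is not made up. A row lasts 1/12 s, in which the tool goes at most 41.7 mm and 7.16 degrees, less where a joint would pass 70% of its speed; a pose out of reach is approached as far as the arm can. A call is refused whole if a number of a shift passes 1 or a number of a turn 1, either way. A call with a gripper value outside its range is refused whole. OPENING is the gripper command: -1 is shut, 1 is fully open, values between are in proportion, set as the call begins (- or left out, the last holds). The fingers move at their own pace and stop on an object; FORCE is the grip in N (left out, the last holds). Time passes only in rows, so rows that do not move let the fingers close. It gives the time, the measured TCP pose, the force and the opening at its end, in the units of the state.
- get_state(): the state, without advancing time (a new reading comes with each control period).
- camera(name): name is "side" or "top" or "wrist"; returns a dict with "frame" (480x640x3 uint8, blue, green, red), "fx", "fy", "cx", "cy" (pixels), "dist" ([k1, k2, p1, p2, k3] as OpenCV has them; the pictures are not rectified), "rvec" (rotation vector, rad) and "tvec" (3), from world to camera coordinates, as OpenCV has them; the wrist camera has in their place "tool_from_camera" (4x4, takes a point from camera to tool coordinates, whose origin is the TCP and whose axes are the flange's). Camera axes: x right, y down, z forward; pixel columns grow to the right and rows downward; lengths in mm; the calibration is good to about 2 mm. A picture is of the moment at which its call begins: read the wrist's pose just before it. There is no depth.
- job_done(): hands the job in, once; it reports no verdict.
Trained networks look in a picture, given as the dict that the camera call returned (one of the last four; its "shot" number tells which), for a name from the list of things; names that differ only in an ending like _2 or _b are one class to them, and where a whole thing is asked for, a point or a joint stands for the part that bears it (a point fixed in the world has none). Each returns a list of dicts, best first, with "conf" (0 to 1); they miss things now and then, are a little off and sometimes report something else, mostly with a low value. They report only what shows in the picture. A call takes as long as a camera call. They do not tell look-alikes from the thing itself.
- find_in(name, picture): "bbox" ([left, top, width, height] in pixels, round what is visible of it).
- outline_of(name, picture): "region" (480x640 bool, what is visible of it) and "bbox" ([left, top, width, height] in pixels, round what is visible of it).
- landmark_of(name, picture): "uv" ([column, row] in pixels: a listed point, or the origin of a listed thing).
The state is a dict: "time_s": time; "joints": joint angles; "qd": joint speeds; "joint_efforts": joint torques, N m; "eef_pos": TCP position; "ee_rot": TCP orientation; "wrist_force": force on the tool from outside, world axes, zero at the start; "torque": the same for the moment, N m; "gripper_width": opening from 0.0 (shut) to 1.0 (fully open).
Only numpy, scipy, OpenCV 4.12 (cv2) and the standard library are available. Lean on these libraries where they do the work, as an engineer would, in place of code of your own. Each camera call takes 0.05 s, during which the arm holds its last target.

### The job

Secure the drill in its service cradle by swinging the hinged hasp right down over the barrel onto its catch. Then take the grease gun out of its holder by the black grip, press its coupler squarely onto the tilted grease nipple on the drill's gear head until it snaps on, and push on until the gun's spring pump is all the way in. Finish like that, still holding the gun with the pump pushed in against its spring; leave the drill lying in its cradle and everything else on the table where it is.

Things in the scene. Friction and masses are not known exactly. Their poses are not given: they have to be found in the camera images.
- cradle: fixed grey cast cradle carrying the drill: base 116 x 164 x 12 mm, two V-blocks, handle rest, two uprights 100 mm tall for the hasp at x = -47 mm (hinge) and +47 mm (catch), y = -62 mm. Origin on the table under the barrel. z up; y along the barrel to the chuck; x level, square to the barrel, to the side of the drill's handle. Yaw within 0.4 rad: x points roughly away from the robot
- hasp (a joint): hasp angle, rad: 0 = fully down over the barrel on its catch (a stop), 1.57 = straight up, 1.85 = leaning back from the barrel (other stop). Starts standing up, 1.35 to 1.75. Stiff hinge: it stays where it is left and needs about 2 N at 60 mm from the hinge. No click: it is shut when it lies level on its stop
- hasp_hinge (a point): on the hasp's hinge axis, mid-width, 104 mm above the table, on the robot's side of the barrel. The axis runs along the cradle's y; the shut hasp points along the cradle's x
- hasp_tip (a point): centre of the hasp's free end on its outer face (upper face when shut), 120 mm from the hinge. Flat steel bar 22 mm wide, 4 mm thick, outer face 5.5 mm off the hinge axis (109.5 mm above the table when shut); a slot 79 to 108 mm from the hinge drops over the catch loop at 92 mm, which then stands 2.5 mm proud; 6 mm lip at the tip. Push its outer face with closed fingers 50 to 75 mm from the hinge
- drill: olive-grey pistol-shaped drill, loose, about 0.95 kg, lying on its side in the cradle: barrel 56 mm in diameter, axis level, 75 mm above the table; aluminium gear head 50 mm in diameter, steel chuck, black handle level along the cradle's x. Origin on the barrel's axis above the cradle's origin; axes as the cradle's
- nipple (a point): centre of the tip of the steel grease nipple on the gear head, 120 mm above the table, at the cradle's y = 40 mm, 50 mm from the barrel's axis. z points out along the nipple, 0.44 rad from vertical, leaning to the cradle's -x (towards the robot); y as the cradle's. Below the tip: cone-nosed head 10 mm in diameter and 10 mm long, neck 6 mm thick, 5 mm long, hexagon 13 mm across
- gun: push-type grease gun, loose, 0.35 to 0.5 kg, round, 158 mm long, upright in its holder. Origin on its axis under its flange (46 mm wide, 6 mm thick, on the holder's rim at 115 mm); z from coupler to grip. Black grip 32 mm in diameter at z = 6 to 58 mm; barrel 30 mm in diameter down to -52 mm, 12 mm tube, coupler mouth at -100 mm. Lift 105 mm or more to clear. Fingertips may bear on the flange
- coupler (a point): centre of the coupler's mouth, at the gun's lower end; axes as the gun's. Steel coupler 25 mm in diameter: funnel 19 mm wide narrowing in 5 mm to a 12.4 mm bore, 16 mm deep in all; three sprung jaws inside snap behind the nipple's head at about 5 N. Snapped home, the mouth lies 16 mm below the nipple's tip and the coupler stays on by itself
- pump (a joint): how far coupler and tube are pushed into the gun's barrel, m: 0 = fully out (as in the holder), 0.014 = all the way in (a stop). A return spring pushes out with 8 N at 0 and 15 N at 0.014, so it goes in when the snapped-on coupler is pushed further along the nipple's axis
- holder: fixed dark steel tube, 44 mm outside, 36 mm inside, 115 mm tall, on a foot 90 mm across; the gun stands in it. Origin on the table at its axis
- grease_tin: bystander, leave it: plain round metal tin, 54 mm across, 85 mm tall, standing; origin at the centre of its underside
- spanner: bystander, leave it: flat steel spanner, 180 mm long, 8 mm thick, lying; origin under its middle
- screwdriver: bystander, leave it: screwdriver with a black handle, 190 mm long, 26 mm thick, lying; origin under its middle
- chuck_key: bystander, leave it: small steel T-shaped chuck key, about 60 x 60 mm, 12 mm thick, lying; origin under its cross bar
- ball_weight: bystander, leave it: silver ball paperweight with a flat foot, 64 mm across, 61 mm tall; origin at the centre of its foot
- saw_handpiece: bystander, leave it: a second pistol-shaped tool, a saw handpiece with a flat front, lying flat on the table, about 220 x 130 mm, 54 mm tall; it has no nipple and stays where it is; origin under its barrel
- bit_tray: bystander, leave it: grey open tray of drill bits, 100 x 130 x 30 mm; origin at the centre of its underside
Things that resemble listed ones, but are neither listed nor needed, are in the scene too. Of the things that look like the gun, the smallest one is meant.

How it is judged (in metres and radians):
On the way, in this order (a step that is already met when the one before it is completed fails the run):
1. the hasp is swung fully down over the drill's barrel onto its catch (value of joint hasp below 0.06 rad), for 0.2 s.
2. the coupler has snapped onto the nipple, square to it (z of coupler in the frame of nipple below -0.0135 m and distance between coupler and nipple below 0.0185 m and angle between the z axis of gun and the z axis of nipple, either way round below 0.17 rad), for 0.1 s.
At the end, for the whole second after the job is handed in: Hasp down on its catch (within 0.06 rad), drill in its cradle (within 10 mm), coupler snapped home on the nipple (13.5 mm past its tip, within 10 degrees of its axis), the gun held still in the fingers with the pump in by more than 10 of 14 mm, touching neither holder nor cradle (all of step 2 and value of joint hasp below 0.06 rad and value of joint pump above 0.01 m and contact force between gun and the fingers above 2 N and contact force between gun and holder below 0.5 N and contact force between gun and cradle below 1 N and distance of drill from where it was at the start of the episode below 0.01 m and linear speed of gun below 0.02 m/s); the arm keeps its last pose, push and grip.
It fails at once if a bystander is pushed more than 30 mm (distance of any of grease_tin, spanner, screwdriver, chuck_key, ball_weight, saw_handpiece, bit_tray from where it was at the start of the episode above 0.03 m).
It fails at once if the drill is knocked out of its cradle (distance of drill from where it was at the start of the episode above 0.04 m).
It also fails if it takes over 58 s, if anything falls off the work surface, if the arm or the gripper's body presses on something with over 40 N, if the wrist force passes 120 N, or if a joint passes its speed limit or range.

## Working session

There is one attempt and no reset: what is moved stays moved. The work goes in short steps, Python scripts to look and compute and a shell command to move; the robot and the scene stay as the last step left them, time stands still between calls to the robot, and variables do not carry over. Pictures are saved under pics/ and viewed, and the job is handed in when it is done.

```bash
ls; mkdir -p pics
cat > h.py <<'E'
from cell import *
import numpy as np, cv2
def K(p): return np.array([[p['fx'],0,p['cx']],[0,p['fy'],p['cy']],[0,0,1.]])
def ext(p,st=None):
    # returns R,t world->cam
    if 'rvec' in p and p['rvec'] is not None:
        return cv2.Rodrigues(np.array(p['rvec'],float))[0], np.array(p['tvec'],float).reshape(3)
    T=np.eye(4);T[:3,:3]=np.array(st['ee_rot']);T[:3,3]=st['eef_pos']
    M=np.linalg.inv(T@np.array(p['tool_from_camera']))
    return M[:3,:3],M[:3,3]
def ray(p,uv,st=None):
    R,t=ext(p,st)
    n=cv2.undistortPoints(np.array([[uv]],float),K(p),np.array(p['dist'],float))[0,0]
    d=R.T@np.array([n[0],n[1],1.]); return -R.T@t, d/np.linalg.norm(d)
def atz(p,uv,z,st=None):
    o,d=ray(p,uv,st); return o+d*(z-o[2])/d[2]
def tri(rays):
    A=np.zeros((3,3));b=np.zeros(3)
    for o,d in rays:
        P=np.eye(3)-np.outer(d,d);A+=P;b+=P@o
    x=np.linalg.solve(A,b); return x,[np.linalg.norm((np.eye(3)-np.outer(d,d))@(x-o)) for o,d in rays]
def proj(p,X,st=None):
    R,t=ext(p,st)
    return cv2.projectPoints(np.array(X,float).reshape(-1,3),cv2.Rodrigues(R)[0],t,K(p),np.array(p['dist'],float))[0].reshape(-1,2)
E
python3 - <<'E'
from h import *
s=get_state();print({k:np.round(v,2).tolist() for k,v in s.items()})
for n in ['side','top','wrist']:
    p=camera(n);cv2.imwrite(f'pics/{n}0.png',p['frame'])
    print(n,p['fx'],p['dist'],np.round(p.get('tvec',0),1), p['shot'])
    if n!='wrist': print(np.round(ray(p,(320,240))[0]),ray(p,(320,240))[1])
    for o in ['cradle','hasp','drill','gun','holder']:
        print(o,[(np.round(r['bbox']).tolist(),round(r['conf'],2)) for r in find_in(o,p)])
    for o in ['hasp_hinge','hasp_tip','nipple','drill','gun','coupler','holder','cradle']:
        print(o,[(np.round(r['uv'],1).tolist(),round(r['conf'],2)) for r in landmark_of(o,p)])
E
```

```text
pics
{'time_s': 0.0, 'joints': [58.61, 15.85, 86.3, -0.0, 77.96, -6.93], 'qd': [0.07, -0.07, -0.04, 0.07, 0.15, 0.1], 'joint_efforts': [0.0, -41.68, -24.58, -0.0, 0.01, 0.0], 'eef_pos': [237.75, 522.96, 230.44], 'ee_rot': [[-0.91, 0.41, -0.0], [0.41, 0.91, -0.0], [0.0, -0.0, -1.0]], 'wrist_force': [-0.33, -0.69, -0.14], 'torque': [0.0, 0.05, -0.02], 'gripper_width': 1.0}
side 566.070356586798 [0.04500018 0.         0.         0.         0.        ] [-547.4  224.5 1124.3] 1
[ 225. -890.  878.] [ 0.30142013  0.71863823 -0.6266618 ]
cradle [([249.0, 165.0, 72.0, 88.0], 0.69)]
hasp [([250.0, 167.0, 10.0, 46.0], 0.72)]
drill [([262.0, 173.0, 59.0, 65.0], 0.74), ([208.0, 352.0, 93.0, 45.0], 0.19)]
gun [([314.0, 285.0, 27.0, 32.0], 0.93), ([379.0, 249.0, 32.0, 89.0], 0.92), ([343.0, 222.0, 32.0, 87.0], 0.63)]
holder [([307.0, 316.0, 40.0, 50.0], 0.76), ([250.0, 166.0, 12.0, 44.0], 0.3)]
hasp_hinge [([253.4, 210.3], 0.93)]
hasp_tip [([249.3, 167.1], 0.57)]
nipple [([257.0, 181.2], 0.8)]
drill [([274.4, 198.3], 0.72), ([258.6, 182.0], 0.28)]
gun [([392.0, 285.0], 0.91), ([328.2, 312.0], 0.82)
[... 483 characters left out ...]
.0, 51.0], 0.94)]
gun [([351.0, 215.0, 26.0, 21.0], 0.93), ([386.0, 204.0, 27.0, 26.0], 0.88), ([390.0, 260.0, 16.0, 13.0], 0.74)]
holder [([382.0, 250.0, 27.0, 32.0], 0.58)]
hasp_hinge [([262.9, 274.6], 0.92)]
hasp_tip [([258.4, 273.3], 0.57)]
nipple [([223.2, 259.1], 0.89), ([244.6, 257.2], 0.26)]
drill []
gun [([362.5, 225.8], 0.83), ([398.9, 266.2], 0.71), ([398.6, 217.6], 0.59)]
coupler [([395.0, 223.0], 0.44)]
holder [([394.7, 268.3], 0.76)]
cradle [([247.4, 257.1], 0.85)]
wrist 432.8524524553539 [-0.05582487  0.          0.          0.          0.        ] 0 3
cradle []
hasp []
drill []
gun []
holder []
hasp_hinge []
hasp_tip []
nipple []
drill []
gun []
coupler []
holder []
cradle []
```

View pics/side0.png

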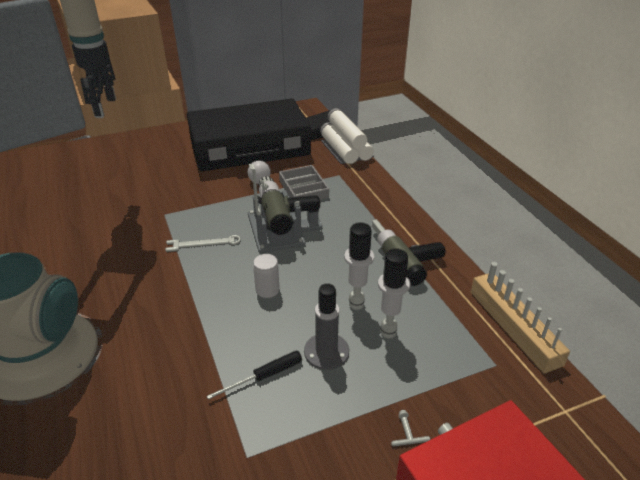

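View pics/top0.png

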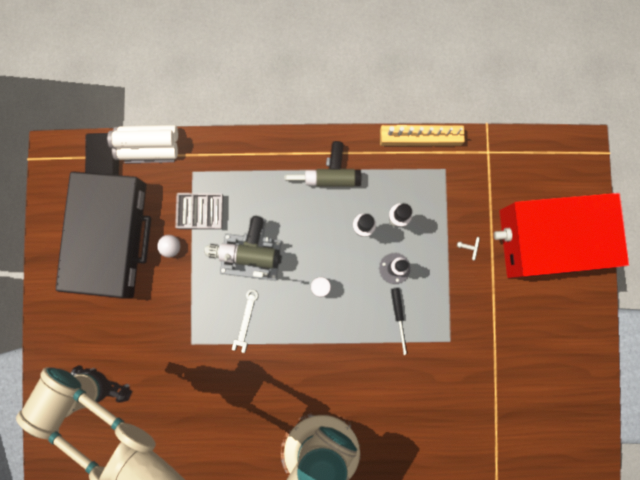

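View pics/wrist0.png

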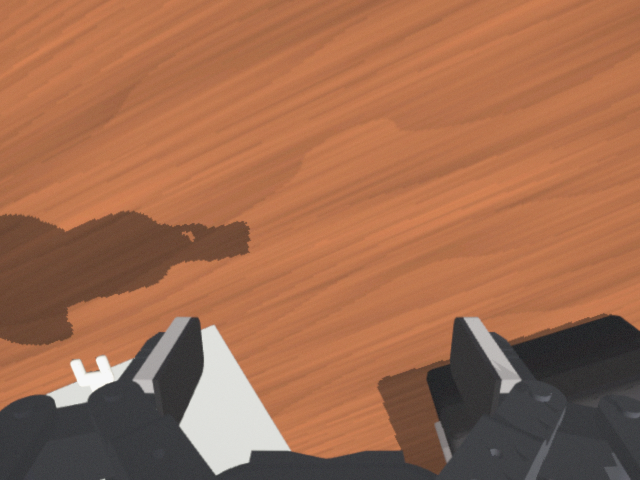

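Run:
```python
from h import *
S=camera('side');T=camera('top')
def t(n,a,b): x,e=tri([ray(S,a),ray(T,b)]);print(n,np.round(x,1),np.round(e,1))
t('hinge',(253.4,210.3),(262.9,274.6))
t('tip',(249.3,167.1),(258.4,273.3))
t('nip',(257,181.2),(223.2,259.1))
t('gunA',(328.2,312),(398.9,266.2))
t('gunB',(392,285),(362.5,225.8));t('gunB2',(392,285),(398.6,217.6))
t('gunC',(357.7,258.8),(362.5,225.8));t('gunC2',(357.7,258.8),(398.6,217.6))
t('holder',(327.6,349.6),(394.7,268.3));t('cradle',(272.1,228.8),(247.4,257.1))
print(np.round(camera('wrist')['tool_from_camera'],3))
for n,p,b in [('side',S,(230,140,430,400)),('top',T,(190,190,420,300))]:
    c=p['frame'][b[1]:b[3],b[0]:b[2]];cv2.imwrite(f'pics/{n}0c.png',cv2.resize(c,None,fx=3 if n=='top' else 2.3,fy=3 if n=='top' else 2.3,interpolation=cv2.INTER_CUBIC))
```

```text
hinge [497.8 152.9 108.3] [2.7 2.7]
tip [497.  153.4 224.6] [2.2 2.2]
nip [540.7 259.4 114. ] [2.2 2.2]
gunA [ 522.  -214.7  112.3] [2.8 2.8]
gunB [ 667.5 -136.3   57.1] [34.5 34.5]
gunB2 [ 652.4 -214.8  133.6] [4.4 4.4]
gunC [ 629.6 -117.   129.6] [2.3 2.3]
gunC2 [ 616.8 -195.7  201.8] [23.6 23.6]
holder [ 521.3 -216.1    8.1] [2.6 2.6]
cradle [554.5 207.3  -1.7] [1.1 1.1]
[[ 1.00000e-03 -9.53000e-01 -3.04000e-01  7.79390e+01]
 [ 1.00000e+00  1.00000e-03  1.00000e-03  8.39000e-01]
 [-0.00000e+00 -3.04000e-01  9.53000e-01 -1.42324e+02]
 [ 0.00000e+00  0.00000e+00  0.00000e+00  1.00000e+00]]
```

View crops.

View pics/side0c.png

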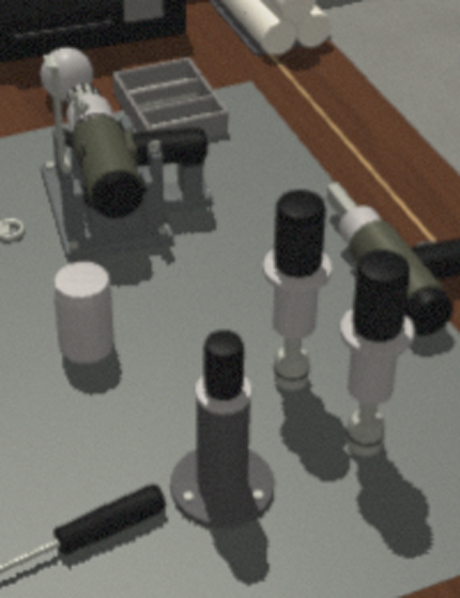

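View pics/top0c.png

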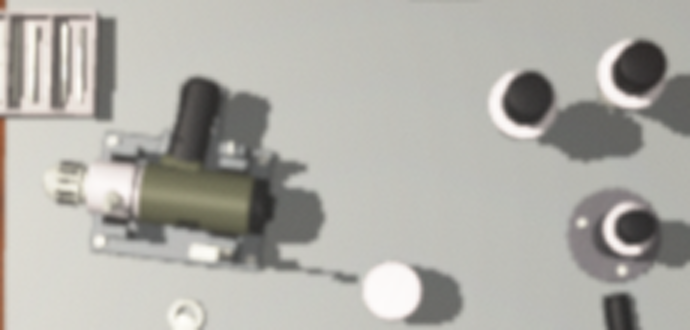

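Look-alikes for the gun in the side view are (328,312), in the holder, and the free-standing (392,285) and (358,259), which are bigger. The one in the holder is the smallest and is the gun I need. It triangulates to (522,-215,112), which fits a flange at 115. I'll lift, align the roll with the cradle, and go over the cradle for a close look.

```bash
python3 -m handwheel '[0,0,-0.8,-0.9,0,0,-0.8,-0.9,0,0,-0.8,-0.9]' -1
python3 - <<'E'
from h import *
s=get_state();R=np.array(s['ee_rot']);print(np.round(R,3).tolist(),R.T@(np.array([480,190,330])-s['eef_pos'])/40)
E
```

```text
time_s: 2.5
eef_pos: [235.6, 519.3, 321.1]
ee_rot: [[-0.991, 0.133, -0.011], [0.133, 0.991, -0.017], [0.008, -0.019, -1.0]]
wrist_force: [0.8, 0.6, -0.2]
gripper_width: 0.603
[[-0.991, 0.133, -0.011], [0.133, 0.991, -0.017], [0.008, -0.019, -1.0]] [-7.14961377 -7.35022251 -0.14296006]
```

```bash
python3 -m handwheel '[-0.7,-0.72,0,0,-0.7,-0.72,0,0,-0.7,-0.72,0,0,-0.7,-0.72,0,0,-0.7,-0.72,0,0]' -1;python3 -m handwheel '[-0.7,-0.72,0,0,-0.7,-0.72,0,0,-0.7,-0.72,0,0,-0.7,-0.72,0,0,-0.7,-0.72,0,0]' -1
python3 - <<'E'
from h import *
s=get_state();R=np.array(s['ee_rot']);print(np.round(R,3).tolist(),R.T@(np.array([480,190,330])-s['eef_pos'])/40,s['qd'])
E
```

```text
time_s: 2.92
eef_pos: [357.9, 364.5, 330.6]
ee_rot: [[-0.994, 0.113, -0.001], [0.113, 0.994, 0.003], [0.001, 0.002, -1.0]]
wrist_force: [0.3, -0.1, -0.5]
gripper_width: -0.004
time_s: 3.33
eef_pos: [484.0, 198.2, 331.8]
ee_rot: [[-0.994, 0.111, 0.003], [0.111, 0.994, 0.005], [-0.002, 0.005, -1.0]]
wrist_force: [0.5, 0.3, 0.4]
gripper_width: -0.001
[[-0.994, 0.111, 0.003], [0.111, 0.994, 0.005], [-0.002, 0.005, -1.0]] [ 0.0770624  -0.21388451  0.04256647] [-52.2746163   10.23575736 -12.75919131   0.61767279   1.54033632
 -51.86728268]
```

```bash
python3 -m handwheel '[0,0,0,0,0,0,0,0,0,0,0,0]' -1
cat > look.py <<'E'
from h import *
import sys
tag=sys.argv[1];names=sys.argv[2:]
s=get_state();p=camera('wrist');cv2.imwrite(f'pics/w{tag}.png',p['frame'])
print(np.round(s['eef_pos'],1),np.round(s['ee_rot'],3).tolist())
zs=dict(hasp_hinge=104,nipple=120,cradle=0,holder=0,gun=115,drill=75,coupler=15)
for o in names:
    for r in landmark_of(o,p)[:2]:
        print(o,np.round(r['uv'],1),round(r['conf'],2),np.round(atz(p,r['uv'],zs.get(o,109),s),1))
np.save(f'pics/w{tag}.npy',dict(s=s,p={k:v for k,v in p.items() if k!='frame'}),allow_pickle=True)
E
python3 look.py 1 hasp_hinge nipple cradle drill hasp_tip
```

```text
time_s: 3.58
eef_pos: [489.4, 190.2, 331.0]
ee_rot: [[-0.992, 0.124, 0.005], [0.124, 0.992, 0.001], [-0.005, 0.001, -1.0]]
wrist_force: [-1.1, 0.0, 0.4]
gripper_width: 0.001
[489.4 190.2 331. ] [[-0.992, 0.124, 0.005], [0.124, 0.992, 0.001], [-0.005, 0.001, -1.0]]
hasp_hinge [289.2 216.6] 0.81 [506.5 156.2 104. ]
nipple [403.9 249.6] 0.94 [543.9 252.2 120. ]
nipple [272.8 256. ] 0.71 [535.7 138.6 120. ]
cradle [350.1 232.4] 0.68 [560.3 210.    0. ]
drill [353.5 256.1] 0.71 [561.3 209.2  75. ]
hasp_tip [272.4 256.6] 0.97 [540.1 136.3 109. ]
```

View pics/w1.png

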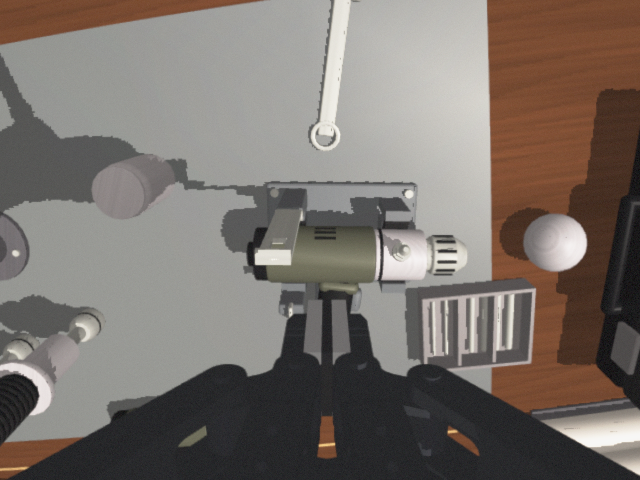

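The wrist view shows the hasp standing, with its tip at about (272,256). The nipple is at (404,250), the cradle base edges run parallel to the tool axes, and the bystanders are clear. The landmarks agree on an origin of (560,210), a yaw of about -7° and a hinge at (506,155). Next I go to the robot side of the hasp.

```bash
python3 -m handwheel '[0.6,-0.7,0,0,0,-0.1,0.9,0,0,0,0.9,0,0,0,0.9,0,0,0,0.9,0]' -1;python3 -m handwheel '[0,0,0.35,0,0,0,0,0,0,0,0,0]' -1; python3 look.py 2 hasp_tip hasp_hinge;python3 - <<'E'
from h import *
s=get_state();R=np.array(s['ee_rot']);print(R.T@(np.array([461.5,160,168])-s['eef_pos'])/40)
E
```

```text
time_s: 4.3
eef_pos: [466.9, 168.2, 192.9]
ee_rot: [[-0.993, 0.111, 0.031], [0.111, 0.994, 0.007], [-0.03, 0.01, -1.0]]
wrist_force: [1.1, -0.7, -0.8]
gripper_width: 0.0
time_s: 4.55
eef_pos: [460.2, 169.2, 171.4]
ee_rot: [[-0.994, 0.107, 0.016], [0.107, 0.994, 0.004], [-0.015, 0.006, -1.0]]
wrist_force: [0.3, -0.8, 1.5]
gripper_width: -0.001
[460.2 169.2 171.4] [[-0.994, 0.107, 0.016], [0.107, 0.994, 0.004], [-0.015, 0.006, -1.0]]
[-0.00988935 -0.23188116  0.12753596]
```

View pics/w2.png

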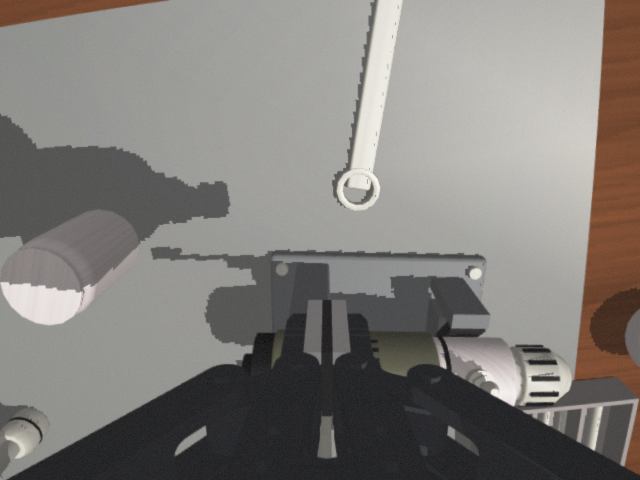

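```bash
python3 -m handwheel '[0,-0.23,0,0,0,0,0.05,0,-0.6,0,0,0,-0.6,0,0,0]' -1
cat > rel.py <<'E'
from h import *
s=get_state();d=np.array(s['eef_pos'])-[506.2,154.5,0];c,n=.9925,-.1219
print('hinge-rel x %.1f y %.1f z %.1f'%(d[0]*c+d[1]*n,-d[0]*n+d[1]*c,d[2]),'F',np.round(s['wrist_force'],1),'R',np.round(s['ee_rot'],3).tolist())
E
python3 rel.py
```

```text
time_s: 5.03
eef_pos: [506.9, 154.9, 176.9]
ee_rot: [[-0.994, 0.105, 0.024], [0.105, 0.994, 0.006], [-0.023, 0.009, -1.0]]
wrist_force: [-1.8, 0.5, -0.4]
gripper_width: 0.001
hinge-rel x 0.6 y 0.5 z 176.9 F [-1.8  0.5 -0.4] R [[-0.994, 0.105, 0.024], [0.105, 0.994, 0.006], [-0.023, 0.009, -1.0]]
```

```bash
python3 -m handwheel '[-0.2,0,0.3,0,-0.25,0,0.2,0,-0.25,0,0.2,0]' -1; python3 rel.py
```

```text
time_s: 5.28
eef_pos: [540.1, 151.2, 151.5]
ee_rot: [[-0.994, 0.107, 0.031], [0.107, 0.994, 0.008], [-0.03, 0.011, -0.999]]
wrist_force: [-0.8, 0.7, 2.9]
gripper_width: -0.001
hinge-rel x 34.1 y 0.9 z 151.5 F [-0.8  0.7  2.9] R [[-0.994, 0.107, 0.031], [0.107, 0.994, 0.008], [-0.03, 0.011, -0.999]]
```

```bash
python3 -m handwheel '[-0.1,0,0.3,0,-0.12,0,0.3,0,-0.1,0,0.3,0]' -1; python3 rel.py
```

```text
time_s: 5.53
eef_pos: [557.4, 149.4, 114.3]
ee_rot: [[-0.994, 0.108, 0.035], [0.108, 0.994, 0.008], [-0.034, 0.011, -0.999]]
wrist_force: [-1.7, 0.3, 2.6]
gripper_width: 0.002
hinge-rel x 51.4 y 1.2 z 114.3 F [-1.7  0.3  2.6] R [[-0.994, 0.108, 0.035], [0.108, 0.994, 0.008], [-0.034, 0.011, -0.999]]
```

```bash
python3 -m handwheel '[0,0,0.15,0,0,0,0.1,0]' -1; python3 rel.py; python3 -m handwheel '[0,0,0.1,0,0,0,0.1,0,0,0,0.1,0]' -1; python3 rel.py
```

```text
time_s: 5.7
eef_pos: [558.4, 149.3, 108.8]
ee_rot: [[-0.994, 0.108, 0.035], [0.108, 0.994, 0.008], [-0.034, 0.011, -0.999]]
wrist_force: [-16.0, -2.8, 52.6]
gripper_width: 0.004
hinge-rel x 52.4 y 1.2 z 108.8 F [-16.   -2.8  52.6] R [[-0.994, 0.108, 0.035], [0.108, 0.994, 0.008], [-0.034, 0.011, -0.999]]
time_s: 5.95
eef_pos: [558.3, 149.3, 109.3]
ee_rot: [[-0.993, 0.107, 0.041], [0.107, 0.994, 0.008], [-0.04, 0.012, -0.999]]
wrist_force: [-7.7, -1.1, 24.7]
gripper_width: -0.002
hinge-rel x 52.3 y 1.2 z 109.3 F [-7.7 -1.1 24.7] R [[-0.993, 0.107, 0.041], [0.107, 0.994, 0.008], [-0.04, 0.012, -0.999]]
```

```bash
python3 -m handwheel '[0,0,-0.9,0,0,0,-0.9,0,0.3,0,-0.9,0,0.8,0,-0.5,0,0,0,-0.5,0]' -1; python3 -m handwheel '[0,0,-0.6,0,0,0,-0.6,0,0,0,0,0,0,0,0,0]' 0.8; python3 look.py 3 hasp_tip hasp_hinge nipple cradle drill
```

```text
time_s: 6.37
eef_pos: [504.0, 152.1, 255.1]
ee_rot: [[-0.994, 0.108, 0.029], [0.108, 0.994, 0.006], [-0.028, 0.009, -1.0]]
wrist_force: [-0.4, 0.2, -1.0]
gripper_width: 0.001
time_s: 6.7
eef_pos: [502.5, 152.4, 308.8]
ee_rot: [[-0.994, 0.107, 0.039], [0.107, 0.994, 0.008], [-0.038, 0.012, -0.999]]
wrist_force: [0.3, 0.7, -0.2]
gripper_width: 0.56
[502.5 152.4 308.8] [[-0.994, 0.107, 0.039], [0.107, 0.994, 0.008], [-0.038, 0.012, -0.999]]
hasp_tip [323.4 323.6] 0.9 [623.  140.1 109. ]
hasp_hinge [327.7 192. ] 0.83 [504.3 156.6 104. ]
nipple [448.6 234.4] 0.84 [545.8 250.5 120. ]
cradle [381.1 213.2] 0.9 [559.4 210.4   0. ]
cradle [369.8  27. ] 0.19 [374.3 212.    0. ]
drill [392.1 236.9] 0.98 [559.8 210.7  75. ]
```

View pics/w3.png

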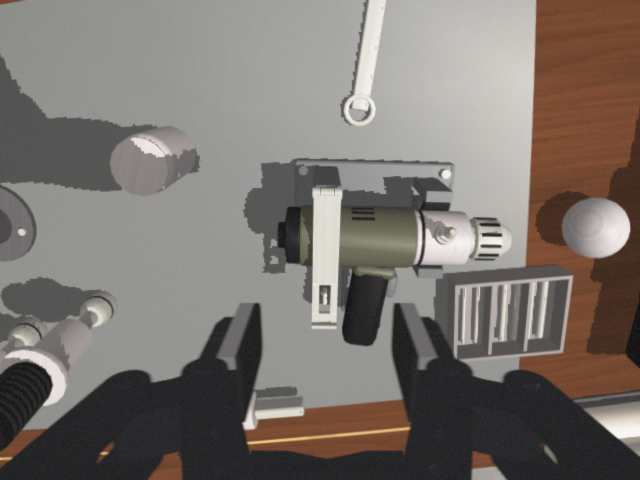

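The hasp lies flat, with its slot over the catch: tip at (323,324), measured at (623,140,109), where (625,140) was expected. Next, the gun.

```bash
python3 -m handwheel '[-0.1,-0.95,-0.1,0,-0.1,-0.95,0,0,-0.1,-0.95,0,0,-0.1,-0.95,0,0,-0.1,-0.95,0,0]' 0.8; python3 -m handwheel '[-0.1,-0.9,0,0,-0.1,-0.9,0,0,-0.1,-0.9,0,0,0,0,0,0,0,0,0,0]' 0.8; python3 look.py 4 gun holder
```

```text
time_s: 7.42
eef_pos: [501.8, -36.6, 304.2]
ee_rot: [[-0.995, 0.091, 0.029], [0.091, 0.996, 0.014], [-0.027, 0.016, -1.0]]
wrist_force: [0.8, 0.5, -0.1]
gripper_width: 0.903
time_s: 7.83
eef_pos: [501.9, -158.7, 297.3]
ee_rot: [[-0.995, 0.101, 0.021], [0.101, 0.995, 0.012], [-0.02, 0.014, -1.0]]
wrist_force: [-1.2, 0.2, 0.2]
gripper_width: 0.897
[ 501.9 -158.7  297.3] [[-0.995, 0.101, 0.021], [0.101, 0.995, 0.012], [-0.02, 0.014, -1.0]]
gun [255.  236.2] 0.92 [ 524.2 -213.9  115. ]
gun [271.9 389.2] 0.75 [ 669.6 -221.4  115. ]
holder [270.9 198.5] 0.74 [ 521.6 -213.3    0. ]
```

View pics/w4.png

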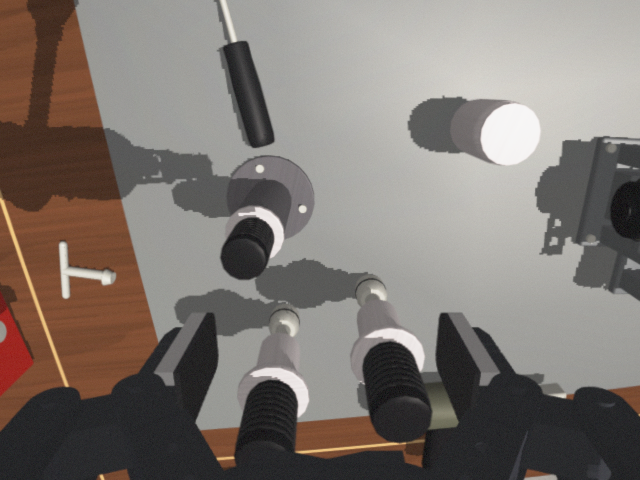

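Run:
```python
from h import *
d=np.load('pics/w4.npy',allow_pickle=True).item()
print(atz(d['p'],(247.5,255),172,d['s']))
R=np.array(d['s']['ee_rot']);print(R.T@(np.array([523,-214,200])-d['s']['eef_pos'])/40)
```

```text
[ 518.52025238 -209.83650413  172.        ]
[-0.61498519 -1.35640118  2.426241  ]
```

```bash
python3 -m handwheel '[-0.3,-0.67,0.2,0.25,-0.28,-0.67,0.4,0,0,0,0.6,0,0,0,0.6,0,0,0,0,0]' 0.8; python3 -m handwheel '[0,0,0,0,0,0,0,0]'; python3 look.py 5 gun holder
python3 - <<'E'
from h import *
s=get_state();R=np.array(s['ee_rot']);print(R.T@(np.array([521.5,-213,130])-s['eef_pos'])/40)
E
```

```text
time_s: 8.4
eef_pos: [524.7, -205.2, 226.1]
ee_rot: [[-0.993, 0.112, 0.029], [0.112, 0.994, 0.012], [-0.027, 0.015, -1.0]]
wrist_force: [-1.2, 0.2, -1.3]
gripper_width: 0.902
time_s: 8.57
eef_pos: [524.9, -202.3, 226.5]
ee_rot: [[-0.994, 0.108, 0.027], [0.108, 0.994, 0.014], [-0.026, 0.017, -1.0]]
wrist_force: [0.2, 1.4, 0.0]
gripper_width: 0.901
[ 524.9 -202.3  226.5] [[-0.994, 0.108, 0.027], [0.108, 0.994, 0.014], [-0.026, 0.017, -1.0]]
gun [322.6 424. ] 0.83 [ 674.3 -218.4  115. ]
gun [301.6 225.9] 0.56 [ 521.7 -214.3  115. ]
holder [310.4 183.4] 0.65 [ 520.1 -210.8    0. ]
[ 0.14628278 -0.29109018  2.43443357]
```

View pics/w5.png

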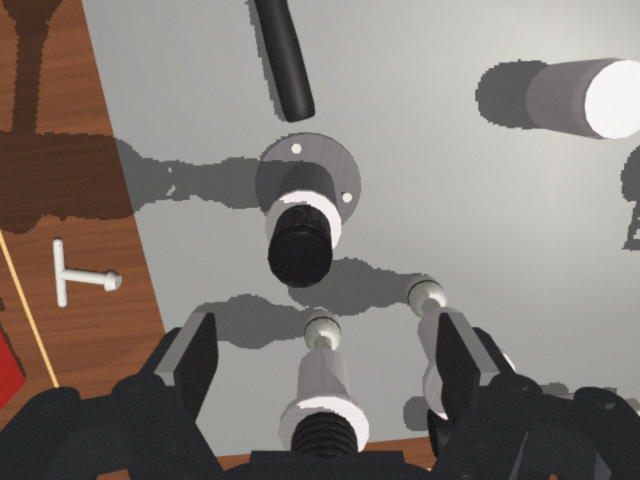

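```bash
python3 -m handwheel '[0.07,-0.3,0,0.2,0.05,0,0.6,0,0,0,0.6,0,0,0,0.6,0,0,0,0.4,0]' 0.8
python3 - <<'E'
from h import *
s=get_state();R=np.array(s['ee_rot']);print(R.T@(np.array([521.5,-213.3,130])-s['eef_pos'])/40)
E
```

```text
time_s: 9.13
eef_pos: [527.9, -220.6, 147.9]
ee_rot: [[-0.99, 0.132, 0.05], [0.132, 0.991, -0.002], [-0.05, 0.004, -0.999]]
wrist_force: [-0.8, -0.2, -0.5]
gripper_width: 0.898
[0.20492852 0.1569172  0.43953363]
```

```bash
python3 -m handwheel '[0.2,0.16,0.2,0,0.04,0,0.2,0,0,0,0,0,0,0,0,0]' 0.8
python3 - <<'E'
from h import *
s=get_state();R=np.array(s['ee_rot']);print(R.T@(np.array([521.5,-213.3,130])-s['eef_pos'])/40)
E
```

```text
time_s: 9.47
eef_pos: [518.8, -216.2, 129.7]
ee_rot: [[-0.989, 0.136, 0.049], [0.136, 0.991, -0.004], [-0.049, 0.003, -0.999]]
wrist_force: [1.2, -0.2, -0.2]
gripper_width: 0.9
[-0.05821798  0.08110476 -0.00364983]
```

```bash
python3 -m handwheel '[-0.08,0.08,0,0,0,0,0,0]' 0.8 ; python3 -m handwheel '[0,0,0,0,0,0,0,0,0,0,0,0,0,0,0,0,0,0,0,0]' -1 40;  python3 -m handwheel '[0,0,0,0,0,0,0,0,0,0,0,0]'; python3 look.py 6
```

```text
time_s: 9.63
eef_pos: [523.9, -215.0, 131.7]
ee_rot: [[-0.989, 0.138, 0.052], [0.138, 0.99, -0.006], [-0.053, 0.001, -0.999]]
wrist_force: [0.5, -0.1, -1.2]
gripper_width: 0.899
time_s: 10.05
eef_pos: [526.3, -216.0, 134.4]
ee_rot: [[-0.989, 0.137, 0.057], [0.137, 0.991, -0.009], [-0.058, -0.001, -0.998]]
wrist_force: [-0.3, 0.0, -2.5]
gripper_width: 0.368
time_s: 10.3
eef_pos: [526.3, -216.0, 134.4]
ee_rot: [[-0.989, 0.137, 0.057], [0.137, 0.991, -0.009], [-0.058, -0.001, -0.998]]
wrist_force: [-1.2, 0.7, 0.0]
gripper_width: 0.364
[ 526.3 -216.   134.4] [[-0.989, 0.137, 0.057], [0.137, 0.991, -0.009], [-0.058, -0.001, -0.998]]
```

View pics/w6.png

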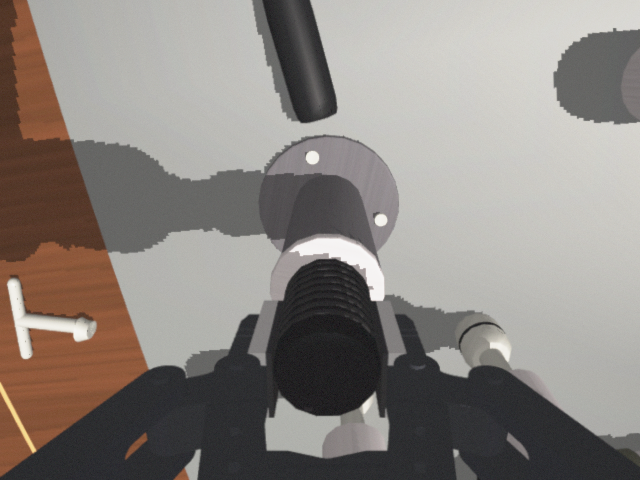

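Grip is on the 32 mm handle (opening 31 mm). I can only roll about the tool axis, so I'll lift until just the coupler is in the holder's mouth, then draw the tool toward the robot. The rim should pivot the gun in the pads to the nipple's tilt.

```bash
python3 -m handwheel '[-0.03,0,-0.4,0,-0.03,0,-0.5,0,-0.03,0,-0.5,0,-0.03,0,-0.4,0,0,0,0,0]' -1 50
python3 - <<'E'
from h import *
s=get_state();print(np.round(s['ee_rot'],3).tolist())
p=camera('side');c=p['frame'][200:400,250:430];cv2.imwrite('pics/s7.png',cv2.resize(c,None,fx=3,fy=3,interpolation=cv2.INTER_CUBIC))
E
```

```text
time_s: 10.77
eef_pos: [525.7, -215.1, 203.8]
ee_rot: [[-0.989, 0.137, 0.051], [0.137, 0.991, -0.005], [-0.051, 0.002, -0.999]]
wrist_force: [0.5, -1.4, -5.0]
gripper_width: 0.362
[[-0.989, 0.137, 0.051], [0.137, 0.991, -0.005], [-0.051, 0.002, -0.999]]
```

View pics/s7.png

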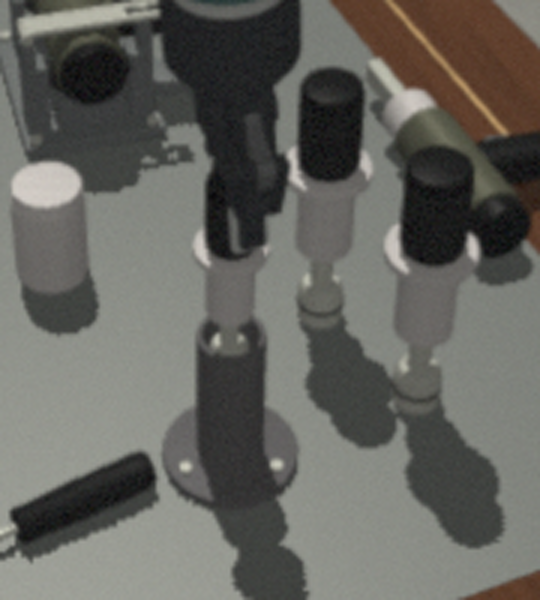

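```bash
python3 -m handwheel '[0,0,-0.2,0,0.25,0,0,0,0.3,0,0,0,0.3,0,0.02,0,0,0,0,0]' -1 50
python3 - <<'E'
from h import *
s=get_state();print(np.round(s['ee_rot'],3).tolist())
p=camera('side');c=p['frame'][200:400,250:430];cv2.imwrite('pics/s8.png',cv2.resize(c,None,fx=3,fy=3,interpolation=cv2.INTER_CUBIC))
E
```

```text
time_s: 11.23
eef_pos: [490.8, -210.1, 204.0]
ee_rot: [[-0.989, 0.138, 0.053], [0.138, 0.99, -0.004], [-0.053, 0.004, -0.999]]
wrist_force: [2.2, 0.2, -4.3]
gripper_width: 0.362
[[-0.989, 0.138, 0.053], [0.138, 0.99, -0.004], [-0.053, 0.004, -0.999]]
```

View pics/s8.png

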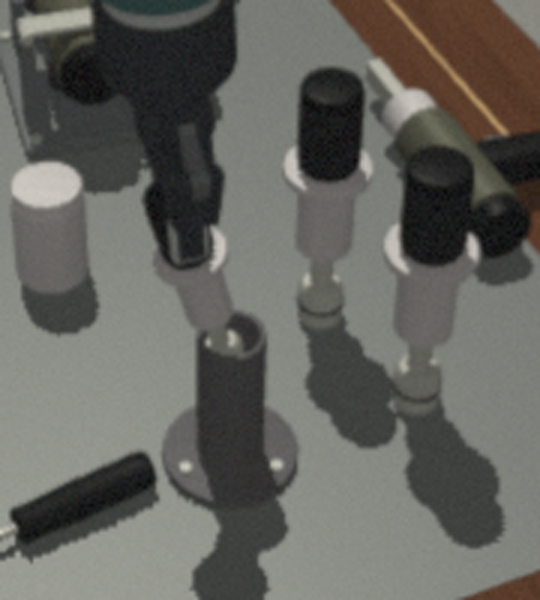

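The gun pivots as intended, at about 15° so far. I'll carry on.

```bash
python3 -m handwheel '[0.2,0,0.04,0,0.2,0,0.05,0,0,0,0,0]' -1 50
python3 - <<'E'
from h import *
s=get_state();print(np.round(s['ee_rot'],3).tolist())
p=camera('side');c=p['frame'][200:400,250:430];cv2.imwrite('pics/s9.png',cv2.resize(c,None,fx=3,fy=3,interpolation=cv2.INTER_CUBIC))
E
python3 look.py 9
```

```text
time_s: 11.53
eef_pos: [475.7, -208.1, 199.2]
ee_rot: [[-0.989, 0.138, 0.057], [0.138, 0.99, -0.004], [-0.057, 0.004, -0.998]]
wrist_force: [3.0, -0.3, -4.8]
gripper_width: 0.359
[[-0.989, 0.138, 0.057], [0.138, 0.99, -0.004], [-0.057, 0.004, -0.998]]
[ 476.1 -208.1  199.3] [[-0.989, 0.138, 0.056], [0.138, 0.99, -0.004], [-0.056, 0.004, -0.998]]
```

View pics/s9.png

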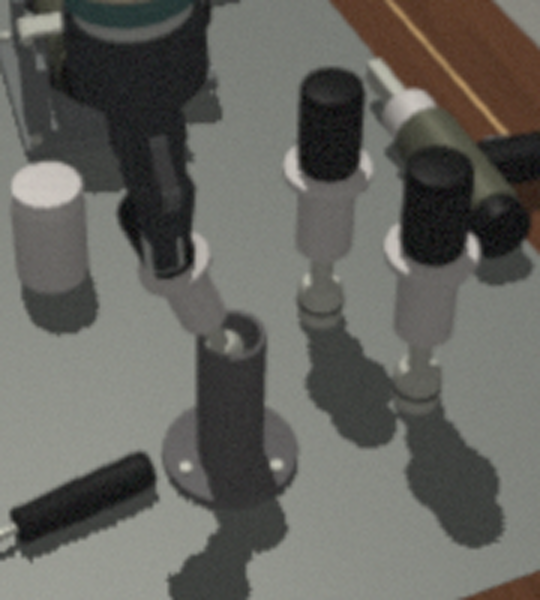

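View pics/w9.png

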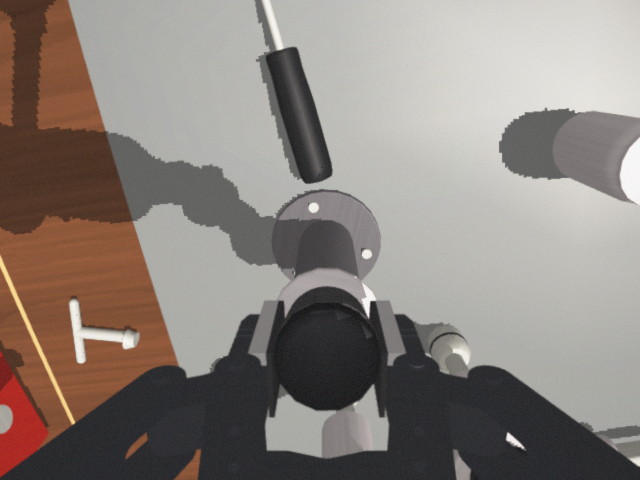

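```bash
python3 -m handwheel '[0.12,0,0.03,0,0,0,0,0]' -1 80; python3 -m handwheel '[0.2,0,-0.5,0,0.25,0,-0.6,0,0.3,0,-0.7,0,0.3,0,-0.7,0,0,0,0,0]' -1 80
python3 - <<'E'
from h import *
s=get_state();print(np.round(s['ee_rot'],3).tolist())
p=camera('side');c=p['frame'][120:320,220:400];cv2.imwrite('pics/s10.png',cv2.resize(c,None,fx=3,fy=3,interpolation=cv2.INTER_CUBIC))
for o in ['gun','coupler']:
  print(o,[(np.round(r['uv'],1).tolist(),round(r['conf'],2)) for r in landmark_of(o,p)])
p=camera('top');c=p['frame'][180:330,320:460];cv2.imwrite('pics/t10.png',cv2.resize(c,None,fx=4,fy=4,interpolation=cv2.INTER_CUBIC))
E
```

```text
time_s: 11.8
eef_pos: [472.8, -207.8, 198.1]
ee_rot: [[-0.989, 0.138, 0.059], [0.138, 0.99, -0.004], [-0.059, 0.004, -0.998]]
wrist_force: [0.8, -0.2, -4.1]
gripper_width: 0.357
time_s: 12.22
eef_pos: [419.0, -199.4, 294.5]
ee_rot: [[-0.99, 0.137, 0.041], [0.137, 0.991, 0.004], [-0.04, 0.009, -0.999]]
wrist_force: [-0.2, -1.0, -3.1]
gripper_width: 0.359
[[-0.99, 0.137, 0.041], [0.137, 0.991, 0.004], [-0.04, 0.009, -0.999]]
gun [([390.3, 287.1], 0.96), ([276.2, 255.8], 0.83), ([357.6, 258.6], 0.56)]
coupler [([388.7, 331.3], 0.85), ([300.5, 284.0], 0.63), ([200.8, 240.0], 0.24)]
```

View pics/s10.png

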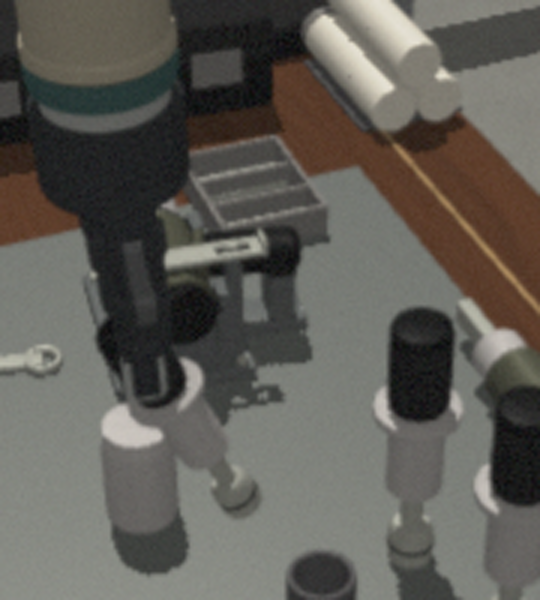

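View pics/t10.png

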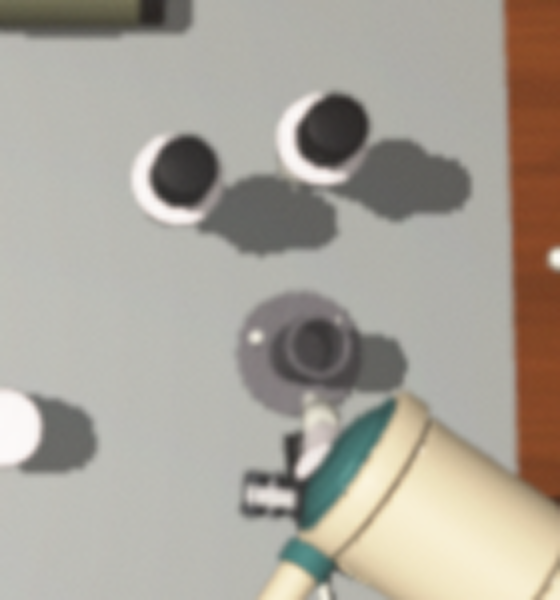

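Run:
```python
from h import *
from scipy.optimize import least_squares
s=get_state();p=camera('side');R=np.array(s['ee_rot']);G=np.array(s['eef_pos'])-19*R[:,2]
fl=np.array([276.2,255.8]);co=np.array([300.0,284.0])
def pred(q):
    g,t,d=q; e=np.array([-R[0,0],-R[1,0],0]);e/=np.linalg.norm(e)
    a=np.sin(t)*e+np.array([0,0,-np.cos(t)]); O=G+d*e
    return proj(p,[O+g*a,O+(g+100)*a])
for q in [(38,np.radians(k),0) for k in (20,22,24,26,28)]: print(q,np.round(pred(q),1).tolist())
r=least_squares(lambda q:(pred(q)-[fl,co]).ravel(),[38,.4,0]);print(r.x,np.degrees(r.x[1]),r.fun)
```

```text
(38, np.float64(0.3490658503988659), 0) [[274.0, 254.4], [295.6, 291.6]]
(38, np.float64(0.3839724354387525), 0) [[274.7, 254.0], [298.1, 290.5]]
(38, np.float64(0.4188790204786391), 0) [[275.5, 253.7], [300.5, 289.3]]
(38, np.float64(0.4537856055185257), 0) [[276.1, 253.3], [302.9, 288.0]]
(38, np.float64(0.4886921905584123), 0) [[276.8, 252.9], [305.2, 286.7]]
[36.50422288  0.46394292 -2.34632543] 26.581971259435544 [-1.6802753  -2.93750763  1.89666763  3.37574356]
```

The gun is clear of the holder and tilted about 24–26°; the target is 25.2°. Next I carry it over to the pre-approach point beyond the nipple.

```bash
python3 -m handwheel '[0.04,0.7,0,0,0.04,0.9,0,0,0.04,0.9,0,0,0.04,0.9,0,0,0.04,0.9,0,0]' -1 80; python3 -m handwheel '[0.04,0.9,0.03,0,0.04,0.9,0.03,0,0.04,0.9,0.03,0,0.04,0.9,0,0,0,0.6,0,0]' -1 80;  python3 -m handwheel '[0,0.4,0.03,0,0,0,0,0,0,0,0,0]';python3 - <<'E'
from h import *
s=get_state();R=np.array(s['ee_rot']);print(np.round(R,3).tolist(),R.T@(np.array([461.5,263.5,280.6])-s['eef_pos'])/40)
E
```

```text
time_s: 12.88
eef_pos: [435.4, -28.1, 280.3]
ee_rot: [[-0.989, 0.149, 0.019], [0.15, 0.989, 0.01], [-0.017, 0.013, -1.0]]
wrist_force: [0.8, 0.3, -3.9]
gripper_width: 0.358
time_s: 13.3
eef_pos: [450.8, 150.5, 269.6]
ee_rot: [[-0.989, 0.147, 0.002], [0.147, 0.989, 0.012], [0.0, 0.012, -1.0]]
wrist_force: [0.9, -1.1, -3.6]
gripper_width: 0.356
time_s: 13.55
eef_pos: [451.7, 174.2, 262.7]
ee_rot: [[-0.99, 0.138, -0.009], [0.138, 0.99, 0.013], [0.011, 0.012, -1.0]]
wrist_force: [0.9, -0.6, -3.6]
gripper_width: 0.359
[[-0.99, 0.138, -0.009], [0.138, 0.99, 0.013], [0.011, 0.012, -1.0]] [ 0.07016606  2.25125868 -0.42073236]
```

```bash
python3 -m handwheel '[0,0.3,-0.2,0,0,0.25,-0.2,0,0,0,0,0,0,0,0,0]'
cat > st.py <<'E'
from h import *
import sys
tag=sys.argv[1]
s=get_state();R=np.array(s['ee_rot']);print(np.round(s['eef_pos'],1),np.round(R,3).tolist(),np.round(s['wrist_force'],1))
P={n:camera(n) for n in ['side','top','wrist']}
b=dict(side=(210,110,350,260),top=(190,200,330,320),wrist=(0,0,640,480))
L={}
for n,p in P.items():
    x0,y0,x1,y1=b[n];c=p['frame'][y0:y1,x0:x1]
    cv2.imwrite(f'pics/{n[0]}{tag}.png',cv2.resize(c,None,fx=4,fy=4,interpolation=cv2.INTER_CUBIC) if n!='wrist' else c)
    for o in ['nipple','coupler','gun']:
        rr=landmark_of(o,p)
        print(n,o,[(np.round(r['uv'],1).tolist(),round(r['conf'],2)) for r in rr[:3]])
        if rr: L[n,o]=rr[0]['uv']
for o in ['nipple','coupler','gun']:
    if ('side',o) in L and ('top',o) in L:
        x,e=tri([ray(P['side'],L['side',o]),ray(P['top'],L['top',o])]);print(o,np.round(x,1),np.round(e,1))
if ('wrist','nipple') in L: print('wrist nip',atz(P['wrist'],L['wrist','nipple'],120,s))
E
python3 st.py 11
```

```text
time_s: 13.88
eef_pos: [453.7, 194.1, 275.0]
ee_rot: [[-0.99, 0.139, -0.019], [0.139, 0.99, 0.008], [0.02, 0.006, -1.0]]
wrist_force: [-1.0, -0.9, -4.3]
gripper_width: 0.354
[453.7 194.1 275. ] [[-0.99, 0.139, -0.019], [0.139, 0.99, 0.008], [0.02, 0.006, -1.0]] [-1.  -0.9 -4.3]
side nipple [([258.7, 177.8], 0.89)]
side coupler [([389.6, 328.3], 0.68), ([355.0, 303.6], 0.53), ([251.5, 178.7], 0.5)]
side gun [([358.8, 257.5], 0.87), ([230.5, 148.7], 0.72), ([393.9, 285.8], 0.61)]
top nipple [([221.4, 255.5], 0.67), ([473.6, 248.3], 0.43)]
top coupler [([391.9, 222.7], 0.36)]
top gun [([364.1, 223.7], 0.69), ([400.1, 216.9], 0.56)]
wrist nipple [([417.6, 325.8], 0.93)]
wrist coupler [([7.9, 408.8], 0.94), ([73.4, 381.4], 0.83)]
wrist gun [([323.5, 328.8], 0.68), ([182.7, 474.5], 0.21)]
nipple [548.5 263.8 119.6] [3.8 3.8]
coupler [ 656.5 -212.6    8.4] [6.8 6.8]
gun [ 632.6 -120.2  135. ] [0.2 0.2]
wrist nip [547.27562791 253.8756711  120.        ]
```

View pics/s11.png

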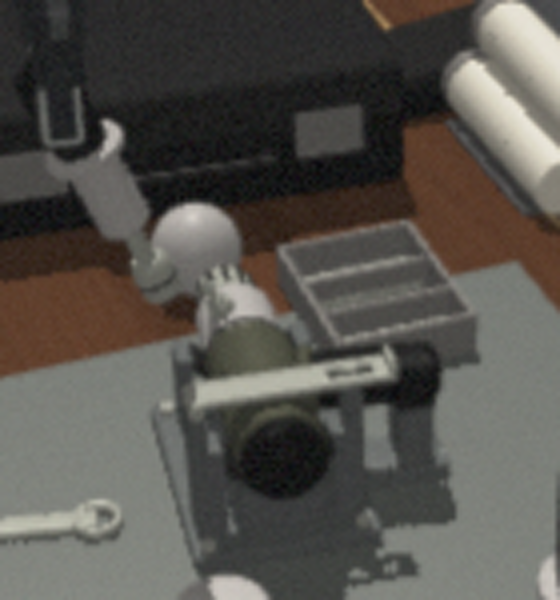

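View pics/t11.png

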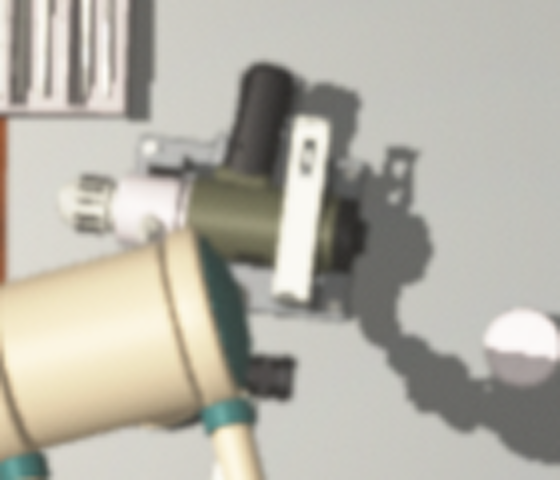

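View pics/w11.png

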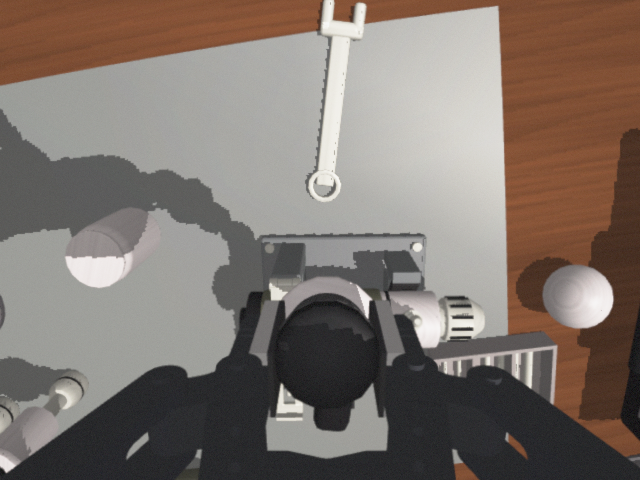

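```bash
cat > ov.py <<'E'
from h import *
s=get_state();p=camera('side');R=np.array(s['ee_rot']);G=np.array(s['eef_pos'])-19*R[:,2]
e=np.array([-R[0,0],-R[1,0],0]);e/=np.linalg.norm(e)
im=p['frame'].copy();x0,y0=210,110
c=cv2.resize(im[y0:260,x0:350],None,fx=5,fy=5,interpolation=cv2.INTER_CUBIC)
for k,col in [(19,(0,0,255)),(22,(0,255,0)),(25,(255,0,0))]:
    t=np.radians(k);a=np.sin(t)*e-np.array([0,0,np.cos(t)])
    q=proj(p,[G+L*a for L in (38,90,126,138)]);print(k,np.round(q,1).tolist(),np.round(G+138*a,1))
    cv2.polylines(c,[np.int32((q-[x0,y0])*5+2)],False,col,1)
    cv2.circle(c,tuple(int(v) for v in (q[-1]-[x0,y0])*5+2),3,col,-1)
N=np.array([545.5,252.3,120]);n=np.array([-.4223,.0556,.905])
for X in (N,N-15*n): 
    q=proj(p,[X])[0]; cv2.circle(c,tuple(int(v) for v in (q-[x0,y0])*5+2),3,(0,255,255),-1)
cv2.imwrite('pics/ov1.png',c)
E
python3 ov.py
```

```text
19 [[230.2, 147.8], [239.9, 166.2], [246.3, 178.3], [248.4, 182.2]] [498.4 188.3 163.9]
22 [[231.0, 147.4], [241.8, 165.3], [248.9, 177.1], [251.2, 180.9]] [505.1 187.3 166.4]
25 [[231.8, 147.0], [243.6, 164.3], [251.4, 175.7], [254.0, 179.4]] [511.7 186.4 169.3]
```

View pics/ov1.png

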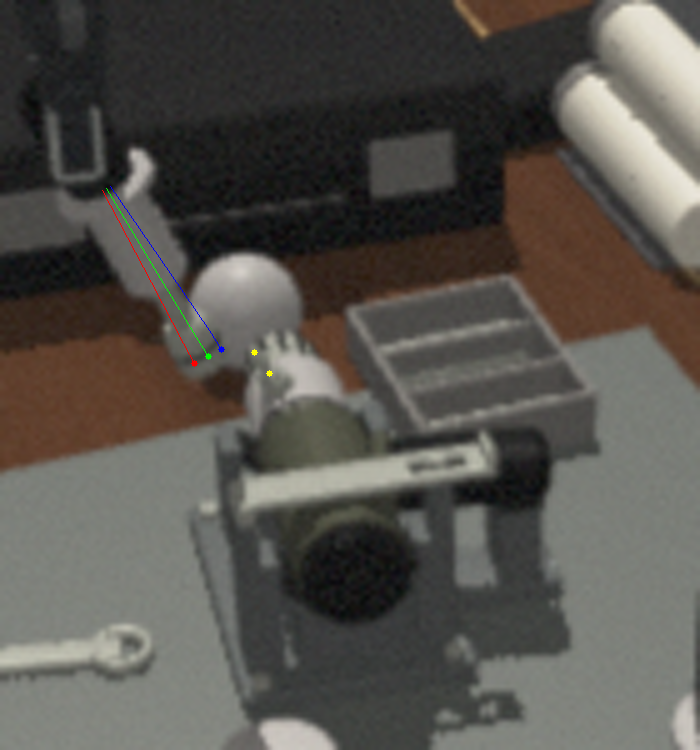

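Run:
```python
from h import *
p=camera('side');x0,y0=245,160
c=cv2.resize(p['frame'][y0:y0+50,x0:x0+50],None,fx=12,fy=12,interpolation=cv2.INTER_CUBIC)
N=np.array([545.5,252.3,120]);n=np.array([-.4223,.0556,.905])
for X in (N,N-15*n,N+[0,0,0]): 
    q=proj(p,[X])[0];print(q); cv2.circle(c,tuple(int(v) for v in (q-[x0,y0])*12+6),3,(0,255,255),-1)
cv2.imwrite('pics/nz.png',c)
```

```text
[260.49686638 180.10240144]
[263.4056839  184.37437456]
[260.49686638 180.10240144]
```

View pics/nz.png

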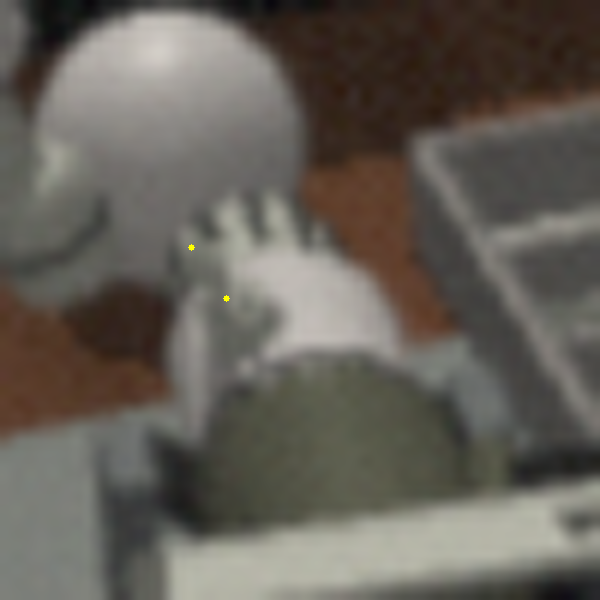

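```bash
python3 -m handwheel '[0,0.6,0,0,0,0.6,0,0,0,0.5,0,0,0,0,0,0,0,0,0,0]' -1 60
cat > pos.py <<'E'
from h import *
import sys
tau0=float(sys.argv[1]) # gun tilt rel. to tool z (deg), adds to tool tilt
N=np.array([546,252.5,120]);n=np.array([-.4223,.0556,.905])
s=get_state();R=np.array(s['ee_rot']);G=np.array(s['eef_pos'])-19*R[:,2]
t=np.radians(tau0);a=R@np.array([-np.sin(t),0,np.cos(t)]);M=G+138*a
d=M-N;h=d@n;lat=d-h*n;ex=np.array([.9914,-.1305,0]);ey=np.array([.1305,.9914,0]);u=np.cross(ey,n)
print('t',s['time_s'],'tilt err deg %.1f'%np.degrees(np.arccos(-a@n)),'M',np.round(M,1),'h %.1f lat u(x-ish) %.1f y %.1f'%(h,lat@u,lat@ey),'tooltilt',np.round(R[:,2],3),'F',np.round(s['wrist_force'],1),'Falong %.1f'%(np.array(s['wrist_force'])@n))
for H in map(float,sys.argv[2:]): print('to h',H,np.round(R.T@(N+H*n-M)/40,3))
E
python3 pos.py 21.6 25 10 ; python3 st.py 12
```

```text
time_s: 15.0
eef_pos: [463.7, 263.9, 275.8]
ee_rot: [[-0.99, 0.141, -0.018], [0.141, 0.99, 0.009], [0.019, 0.006, -1.0]]
wrist_force: [1.0, -0.6, -2.1]
gripper_width: 0.356
t 15.0 tilt err deg 4.5 M [512.  257.7 165.5] h 55.8 lat u(x-ish) -11.7 y 0.7 tooltilt [-0.018  0.009 -1.   ] F [ 1.  -0.6 -2.1] Falong -2.4
to h 25.0 [-0.603 -0.015  0.561]
to h 10.0 [-0.769 -0.015  0.898]
[463.7 263.9 275.8] [[-0.99, 0.141, -0.018], [0.141, 0.99, 0.009], [0.019, 0.006, -1.0]] [ 1.  -0.6 -2.1]
side nipple [([260.4, 182.2], 0.64)]
side coupler [([390.0, 330.6], 0.7), ([357.1, 303.2], 0.64), ([247.0, 160.6], 0.56)]
side gun [([358.1, 259.7], 0.68), ([394.4, 288.3], 0.68), ([226.1, 135.0], 0.6)]
top nipple [([401.1, 322.3], 0.73), ([223.2, 259.1], 0.58)]
top coupler [([391.5, 222.6], 0.47), ([219.2, 271.7], 0.37)]
top gun [([362.5, 223.2], 0.87), ([397.8, 216.8], 0.74), ([214.2, 284.1], 0.57)]
wrist nipple []
wrist coupler [([18.3, 381.2], 0.77)]
wrist gun [([324.3, 329.5], 0.93)]
nipple [ 401.1 -183.2  409.1] [21.1 21.1]
coupler [ 657.9 -212.5    0.8] [7. 7.]
gun [ 634.3 -116.3  125.6] [0.7 0.7]
```

View pics/s12.png

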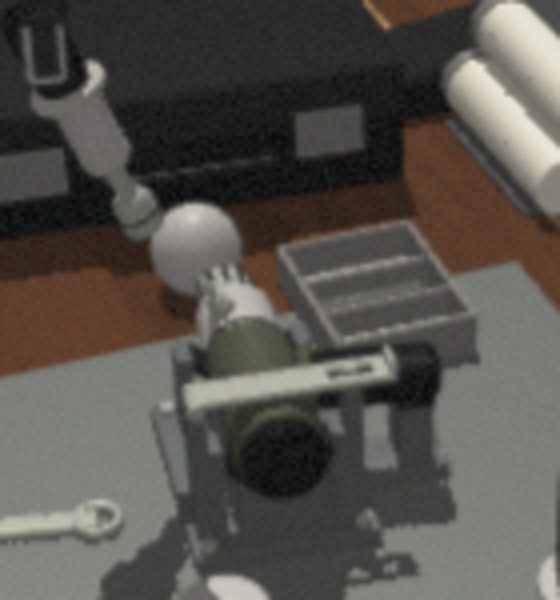

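View pics/w12.png

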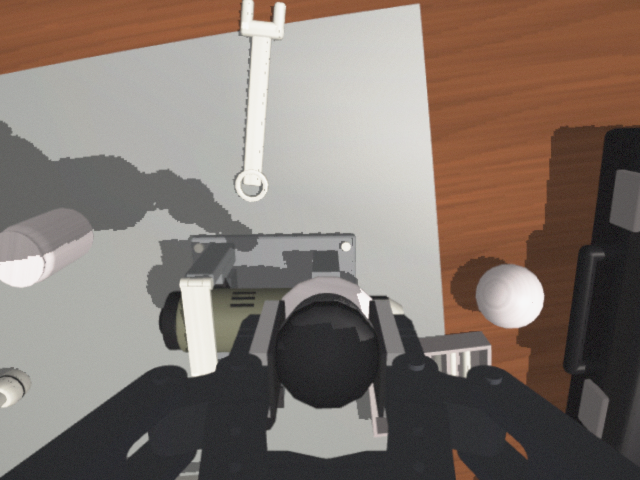

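Run:
```python
from h import *
S=camera('side');T=camera('top')
def t(n,a,b): x,e=tri([ray(S,a),ray(T,b)]);print(n,np.round(x,1),np.round(e,1));return x
c=t('coup',(247,160.6),(219.2,271.7));n=t('nip',(260.4,182.2),(223.2,259.1));g=t('gun',(226.1,135),(214.2,284.1))
a=g-c;print(np.linalg.norm(a),a/np.linalg.norm(a),np.degrees(np.arccos(a[2]/np.linalg.norm(a))),c-n)
print('pred M',proj(S,[[512,257.7,165.5]]),proj(T,[[512,257.7,165.5]]),'N',proj(S,[[546,252.5,120]]),proj(T,[[546,252.5,120]]))
```

```text
coup [511.6 257.5 179.6] [5.8 5.8]
nip [544.9 259.1 109.8] [1.8 1.8]
gun [473.5 258.5 255.2] [1.4 1.4]
84.65922876334292 [-0.44981897  0.01237772  0.89303398] 26.742993568312055 [-33.26751123  -1.60408209  69.83272247]
pred M [[245.19472266 165.82961032]] [[220.54583572 269.62148358]] N [[260.66551048 180.01887618]] [[225.22381572 257.74968425]]
```

```bash
python3 -m handwheel '[-0.3,0,0.25,0,-0.25,0,0.25,0,0,0,0,0,0,0,0,0]' -1 60; python3 pos.py 21.6 20 8; python3 st.py 13
```

```text
time_s: 16.03
eef_pos: [487.7, 260.0, 253.5]
ee_rot: [[-0.99, 0.142, -0.016], [0.142, 0.99, 0.009], [0.017, 0.007, -1.0]]
wrist_force: [-0.7, 0.1, -4.5]
gripper_width: 0.357
t 16.0333 tilt err deg 4.4 M [536.2 253.8 143.3] h 25.3 lat u(x-ish) 1.0 y 0.0 tooltilt [-0.016  0.009 -1.   ] F [-0.7  0.1 -4.5] Falong -3.7
to h 20.0 [-0.036 -0.001  0.129]
to h 8.0 [-0.169 -0.001  0.399]
[487.7 260.  253.5] [[-0.99, 0.142, -0.016], [0.142, 0.99, 0.009], [0.017, 0.007, -1.0]] [-0.7  0.1 -4.5]
side nipple []
side coupler [([354.4, 304.3], 0.66), ([257.6, 168.6], 0.59), ([305.6, 190.5], 0.31)]
side gun [([391.8, 284.5], 0.9), ([237.4, 142.9], 0.68), ([361.8, 259.1], 0.67)]
top nipple [([223.9, 255.8], 0.58), ([400.0, 321.1], 0.3)]
top coupler [([392.8, 221.4], 0.54), ([225.9, 259.9], 0.44)]
top gun [([398.7, 216.6], 0.97), ([363.9, 221.5], 0.65), ([217.3, 273.9], 0.54)]
wrist nipple []
wrist coupler []
wrist gun [([328.5, 333.2], 0.91)]
coupler [ 619.  -194.6   82.5] [26.7 26.7]
gun [ 653.7 -214.5  134.3] [3. 3.]
```

View pics/s13.png

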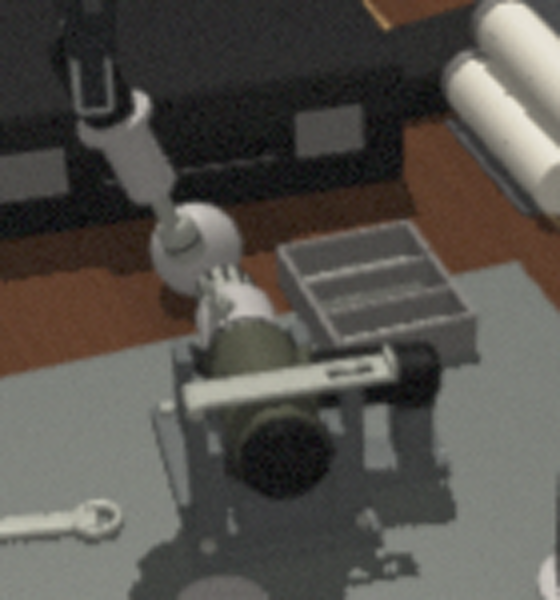

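View pics/t13.png

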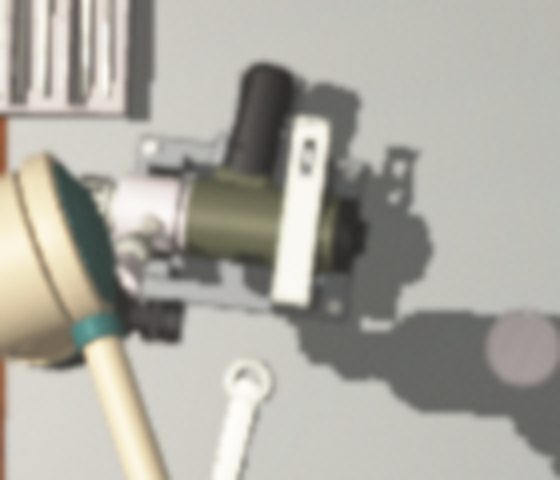

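Run:
```python
from h import *
p=camera('top');x0,y0=205,240
c=cv2.resize(p['frame'][y0:y0+45,x0:x0+45],None,fx=14,fy=14,interpolation=cv2.INTER_CUBIC)
N=np.array([546,252.5,120]);n=np.array([-.4223,.0556,.905]);M=np.array([536.2,253.8,143.3])
for X,k in ((N,(0,255,255)),(N-15*n,(0,255,255)),(M,(0,0,255)),(M+[-40,5,80],(0,0,255))): 
    q=proj(p,[X])[0];print(q); cv2.circle(c,tuple(int(v) for v in (q-[x0,y0])*14+7),3,k,-1)
cv2.imwrite('pics/tz.png',c)
p=camera('side');x0,y0=235,145
c=cv2.resize(p['frame'][y0:y0+50,x0:x0+50],None,fx=12,fy=12,interpolation=cv2.INTER_CUBIC)
for X,k in ((N,(0,255,255)),(N-15*n,(0,255,255)),(M,(0,0,255)),(M+[-40,5,80],(0,0,255))): 
    q=proj(p,[X])[0];print(q); cv2.circle(c,tuple(int(v) for v in (q-[x0,y0])*12+6),3,k,-1)
cv2.imwrite('pics/sz.png',c)
```

```text
[225.22381572 257.74968425]
[226.30160266 255.74628621]
[223.38204686 260.86341962]
[216.41129169 274.8197176 ]
[260.66551048 180.01887618]
[263.57251978 184.29054214]
[256.01579001 172.47780115]
[236.42577411 145.51514485]
```

View pics/tz.png

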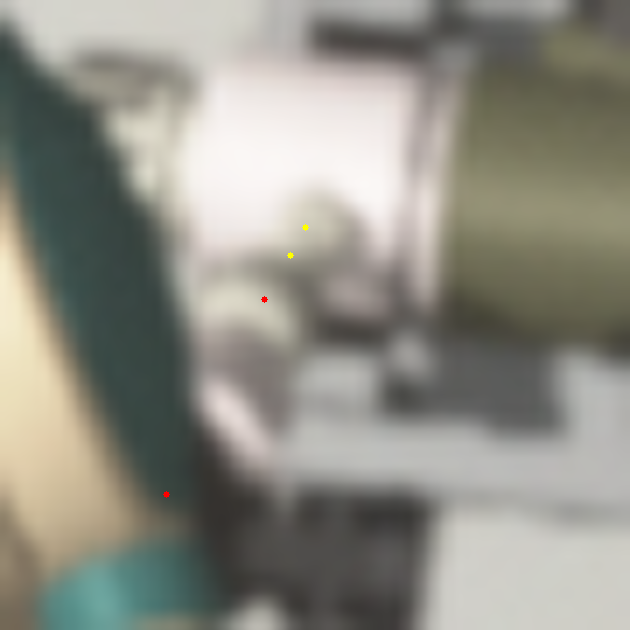

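View pics/sz.png

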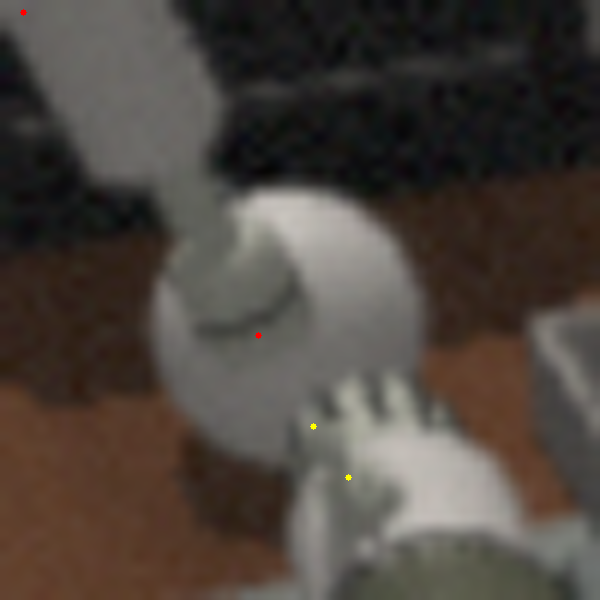

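Run:
```python
from h import *
a=cv2.imread('pics/top0.png');p=camera('top')
x0,y0=205,235
o=[]
for im in (a,p['frame']):
    c=im[y0:y0+45,x0:x0+35].astype(float); c=np.clip((c-90)*1.7,0,255).astype(np.uint8)
    c=cv2.resize(c,None,fx=11,fy=11,interpolation=cv2.INTER_LANCZOS4)
    for x in range(0,35,5): cv2.putText(c,str(x0+x),(x*11,10),0,.3,(0,0,255),1);cv2.line(c,(x*11,12),(x*11,16),(0,0,255),1)
    for y in range(0,45,5): cv2.putText(c,str(y0+y),(0,y*11+4),0,.3,(0,0,255),1)
    o.append(c)
cv2.imwrite('pics/tcmp.png',np.hstack(o))
```

```text
(no output)
```

View pics/tcmp.png

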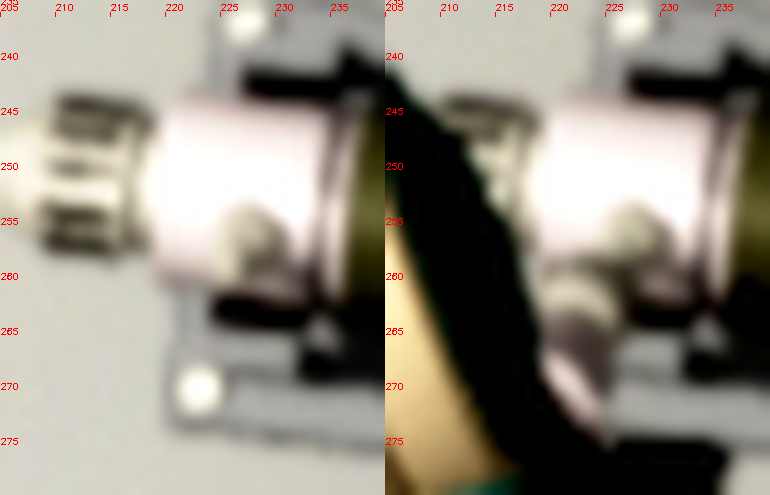

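```bash
python3 -m handwheel '[-0.08,-0.05,0.16,0,-0.09,0,0.16,0,-0.04,0,0.1,0,0,0,0,0]' -1 60; python3 pos.py 21.6 0 -8; python3 st.py 14
```

```text
time_s: 17.12
eef_pos: [495.9, 256.9, 236.0]
ee_rot: [[-0.99, 0.142, -0.014], [0.141, 0.99, 0.01], [0.015, 0.008, -1.0]]
wrist_force: [-0.2, 0.8, -4.0]
gripper_width: 0.35
t 17.1167 tilt err deg 4.3 M [544.7 250.8 125.9] h 5.9 lat u(x-ish) 1.5 y -1.9 tooltilt [-0.014  0.01  -1.   ] F [-0.2  0.8 -4. ] Falong -3.5
to h 0.0 [-0.029  0.045  0.149]
to h -8.0 [-0.117  0.045  0.328]
[495.9 256.9 236. ] [[-0.99, 0.142, -0.014], [0.141, 0.99, 0.01], [0.015, 0.008, -1.0]] [-0.2  0.8 -4. ]
side nipple [([260.3, 181.7], 0.92), ([259.9, 180.1], 0.69)]
side coupler [([353.7, 305.1], 0.78), ([389.2, 330.7], 0.64), ([261.1, 173.3], 0.54)]
side gun [([362.1, 256.6], 0.92), ([394.5, 286.8], 0.91), ([242.9, 147.1], 0.74)]
top nipple [([224.2, 255.8], 0.69)]
top coupler [([261.9, 275.2], 0.65), ([392.0, 225.1], 0.51), ([227.5, 260.9], 0.49)]
top gun [([397.5, 215.3], 0.89), ([364.8, 225.8], 0.7), ([215.8, 269.8], 0.65)]
wrist nipple []
wrist coupler []
wrist gun [([326.0, 330.0], 0.62)]
nipple [549.1 257.3 111.9] [2.9 2.9]
coupler [ 618.9  127.5 -213.9] [121.8 121.8]
gun [ 624.7 -193.5  202.2] [21.6 21.6]
```

View pics/s14.png

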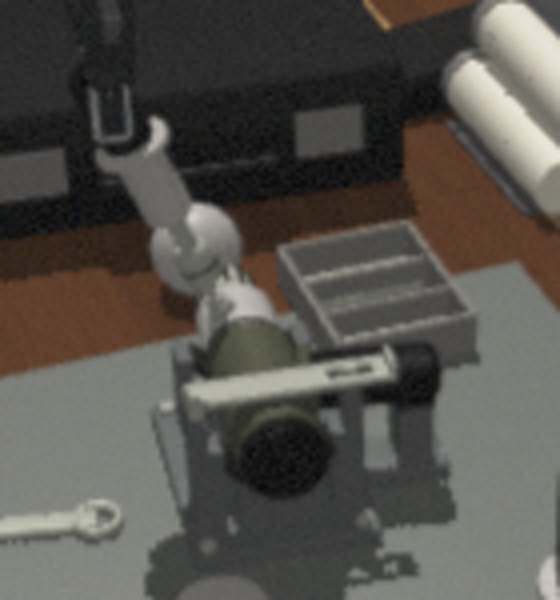

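View pics/t14.png

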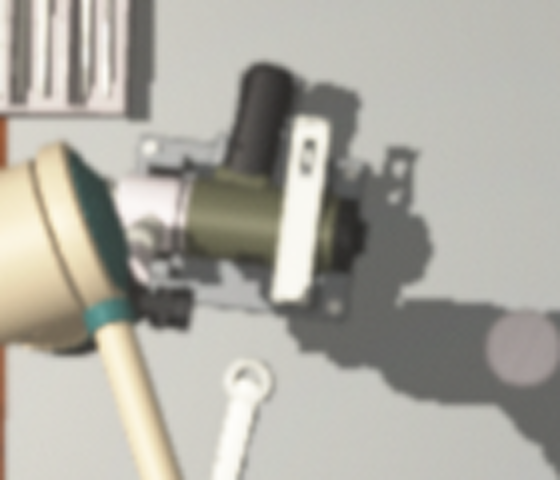

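```bash
python3 -m handwheel '[-0.03,0,0.12,0,-0.05,0,0.1,0]'; python3 pos.py 21.6;python3 -m handwheel '[-0.05,0,0.1,0,-0.03,0,0.05,0]'; python3 pos.py 21.6 -8 -16
```

```text
time_s: 17.88
eef_pos: [499.3, 257.3, 229.5]
ee_rot: [[-0.99, 0.141, -0.01], [0.141, 0.99, 0.012], [0.011, 0.01, -1.0]]
wrist_force: [-3.3, 0.1, 3.7]
gripper_width: 0.355
t 17.8833 tilt err deg 4.1 M [548.5 251.5 119.6] h -1.5 lat u(x-ish) 2.2 y -0.7 tooltilt [-0.01   0.012 -1.   ] F [-3.3  0.1  3.7] Falong 4.8
time_s: 18.05
eef_pos: [501.4, 257.3, 224.3]
ee_rot: [[-0.99, 0.141, -0.012], [0.141, 0.99, 0.013], [0.013, 0.011, -1.0]]
wrist_force: [-2.4, 0.6, -2.0]
gripper_width: 0.358
t 18.05 tilt err deg 4.2 M [550.4 251.6 114.3] h -7.1 lat u(x-ish) 1.6 y -0.3 tooltilt [-0.012  0.013 -1.   ] F [-2.4  0.6 -2. ] Falong -0.8
to h -8.0 [0.026 0.007 0.039]
to h -16.0 [-0.061  0.006  0.219]
```

```bash
python3 -m handwheel '[-0.03,0,0.08,0,-0.03,0,0.06,0]'; python3 pos.py 21.6;python3 -m handwheel '[-0.03,0,0.06,0,-0.03,0,0.06,0]'; python3 pos.py 21.6;python3 -m handwheel '[-0.03,0,0.06,0,-0.03,0,0.06,0]'; python3 pos.py 21.6 -16 -30
```

```text
time_s: 18.22
eef_pos: [504.6, 257.3, 218.3]
ee_rot: [[-0.99, 0.141, -0.01], [0.141, 0.99, 0.014], [0.012, 0.012, -1.0]]
wrist_force: [-3.6, 0.4, 3.2]
gripper_width: 0.356
t 18.2167 tilt err deg 4.1 M [553.8 251.6 108.4] h -13.9 lat u(x-ish) 2.1 y 0.2 tooltilt [-0.01   0.014 -1.   ] F [-3.6  0.4  3.2] Falong 4.5
time_s: 18.38
eef_pos: [506.2, 257.1, 214.2]
ee_rot: [[-0.99, 0.141, -0.012], [0.141, 0.99, 0.014], [0.013, 0.012, -1.0]]
wrist_force: [-3.4, 0.8, 6.9]
gripper_width: 0.356
t 18.3833 tilt err deg 4.2 M [555.2 251.5 104.2] h -18.2 lat u(x-ish) 1.7 y 0.2 tooltilt [-0.012  0.014 -1.   ] F [-3.4  0.8  6.9] Falong 7.7
time_s: 18.55
eef_pos: [507.5, 257.0, 211.2]
ee_rot: [[-0.99, 0.141, -0.013], [0.141, 0.99, 0.015], [0.015, 0.013, -1.0]]
wrist_force: [-5.0, -0.7, 7.8]
gripper_width: 0.359
t 18.55 tilt err deg 4.3 M [556.3 251.5 101.2] h -21.5 lat u(x-ish) 1.4 y 0.3 tooltilt [-0.013  0.015 -1.   ] F [-5.  -0.7  7.8] Falong 9.1
to h -16.0 [ 0.091 -0.008 -0.108]
to h -30.0 [-0.063 -0.01   0.207]
```

```bash
python3 -m handwheel '[-0.03,0,0.07,0,-0.03,0,0.07,0]' -1 90; python3 pos.py 21.6;python3 -m handwheel '[-0.02,0,0.06,0,-0.02,0,0.06,0]'; python3 pos.py 21.6 -30; python3 st.py 15
```

```text
time_s: 18.72
eef_pos: [508.6, 256.8, 208.3]
ee_rot: [[-0.99, 0.141, -0.014], [0.141, 0.99, 0.016], [0.016, 0.014, -1.0]]
wrist_force: [-3.8, -0.8, 9.5]
gripper_width: 0.351
t 18.7167 tilt err deg 4.4 M [557.3 251.4  98.2] h -24.6 lat u(x-ish) 1.0 y 0.4 tooltilt [-0.014  0.016 -1.   ] F [-3.8 -0.8  9.5] Falong 10.1
time_s: 18.88
eef_pos: [509.1, 256.7, 206.7]
ee_rot: [[-0.99, 0.141, -0.014], [0.141, 0.99, 0.016], [0.016, 0.014, -1.0]]
wrist_force: [-4.6, -0.4, 10.7]
gripper_width: 0.354
t 18.8833 tilt err deg 4.4 M [557.8 251.4  96.6] h -26.2 lat u(x-ish) 0.7 y 0.4 tooltilt [-0.014  0.016 -1.   ] F [-4.6 -0.4 10.7] Falong 11.6
to h -30.0 [-0.025 -0.012  0.093]
[509.1 256.7 206.7] [[-0.99, 0.141, -0.014], [0.141, 0.99, 0.016], [0.016, 0.014, -1.0]] [-4.6 -0.4 10.7]
side nipple [([259.1, 181.0], 0.69)]
side coupler [([388.9, 330.3], 0.86), ([353.2, 302.9], 0.78), ([263.7, 181.6], 0.61)]
side gun [([247.8, 158.7], 0.85), ([391.2, 284.3], 0.77), ([359.5, 259.1], 0.61)]
top nipple [([224.6, 256.9], 0.83)]
top coupler [([392.9, 221.9], 0.54), ([227.6, 258.2], 0.45), ([247.3, 256.6], 0.29)]
top gun [([395.8, 218.7], 0.92), ([364.9, 222.8], 0.74), ([223.5, 266.4], 0.52)]
wrist nipple [([157.8, 257.8], 0.65)]
wrist coupler []
wrist gun [([325.9, 327.5], 0.83)]
nipple [545.7 255.6 115.7] [2.9 2.9]
coupler [ 656.8 -214.9    5. ] [4.3 4.3]
gun [ 511.8 -149.9  434.7] [94.9 94.9]
wrist nip [501.0442527  163.82211163 120.        ]
```

View pics/s15.png

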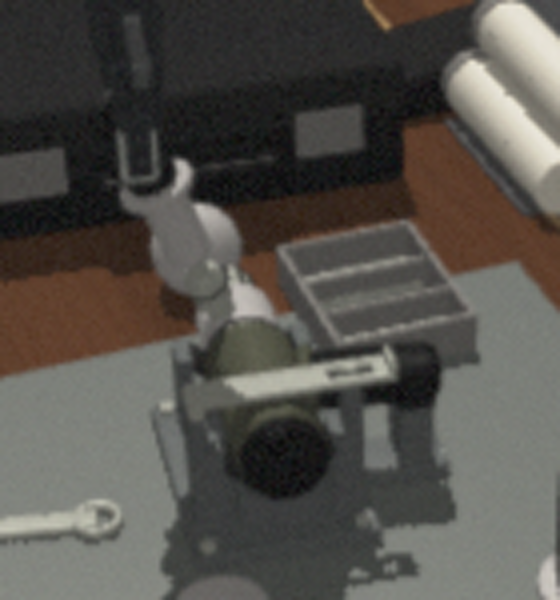

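View pics/t15.png

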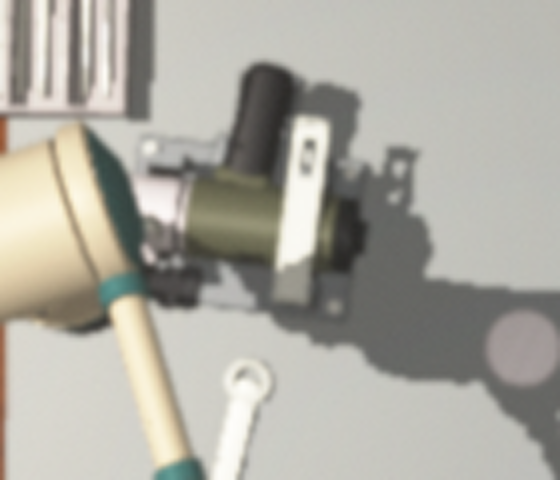

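The coupler sits over the nipple and the tube has almost vanished into the barrel. I'll push on to the stop, with less +x so the tilt comes closer to the nipple's.

```bash
for i in 1; do python3 -m handwheel '[0,0,0.1,0,0,0,0.1,0]' -1 90; python3 pos.py 21.6;done; python3 -m handwheel '[0,0,0.1,0,0,0,0.1,0]'; python3 pos.py 21.6; python3 -m handwheel '[0,0,0.1,0,0,0,0.1,0]'; python3 pos.py 21.6
```

```text
time_s: 19.65
eef_pos: [508.9, 256.8, 204.4]
ee_rot: [[-0.99, 0.141, -0.01], [0.14, 0.99, 0.017], [0.013, 0.016, -1.0]]
wrist_force: [-7.7, -2.2, 23.4]
gripper_width: 0.353
t 19.65 tilt err deg 4.2 M [558.1 251.6  94.5] h -28.3 lat u(x-ish) 0.1 y 0.6 tooltilt [-0.01   0.017 -1.   ] F [-7.7 -2.2 23.4] Falong 24.3
time_s: 19.82
eef_pos: [508.7, 256.7, 204.3]
ee_rot: [[-0.99, 0.14, -0.005], [0.14, 0.99, 0.018], [0.008, 0.017, -1.0]]
wrist_force: [-7.7, -2.7, 19.3]
gripper_width: 0.355
t 19.8167 tilt err deg 3.9 M [558.4 251.6  94.6] h -28.3 lat u(x-ish) 0.4 y 0.7 tooltilt [-0.005  0.018 -1.   ] F [-7.7 -2.7 19.3] Falong 20.5
time_s: 19.98
eef_pos: [508.3, 256.6, 204.1]
ee_rot: [[-0.99, 0.14, -0.0], [0.14, 0.99, 0.019], [0.003, 0.019, -1.0]]
wrist_force: [-7.5, -1.6, 18.5]
gripper_width: 0.353
t 19.9833 tilt err deg 3.7 M [558.6 251.6  94.7] h -28.2 lat u(x-ish) 0.6 y 0.8 tooltilt [-0.     0.019 -1.   ] F [-7.5 -1.6 18.5] Falong 19.8
```

```bash
python3 - <<'E'
from h import *
N=np.array([546,252.5,120]);n=np.array([-.4223,.0556,.905])
p=camera('side');x0,y0=225,130
q=p['frame'][y0:y0+60,x0:x0+60].astype(float);q=np.clip(q*1.5,0,255).astype(np.uint8)
c=cv2.resize(q,None,fx=10,fy=10,interpolation=cv2.INTER_CUBIC)
for X,k in ((N,(0,255,255)),(N-16*n,(0,0,255)),(N+70*n,(0,255,0)),(N+14*n,(255,0,0))):
    u=proj(p,[X])[0]; cv2.circle(c,tuple(int(v) for v in (u-[x0,y0])*10+5),3,k,-1)
cv2.imwrite('pics/fin.png',c)
E
python3 pos.py 21.6
```

```text
t 20.0333 tilt err deg 3.7 M [558.5 251.6  94.7] h -28.3 lat u(x-ish) 0.5 y 0.7 tooltilt [-0.     0.019 -1.   ] F [-7.6 -2.  18.7] Falong 20.1
```

View pics/fin.png

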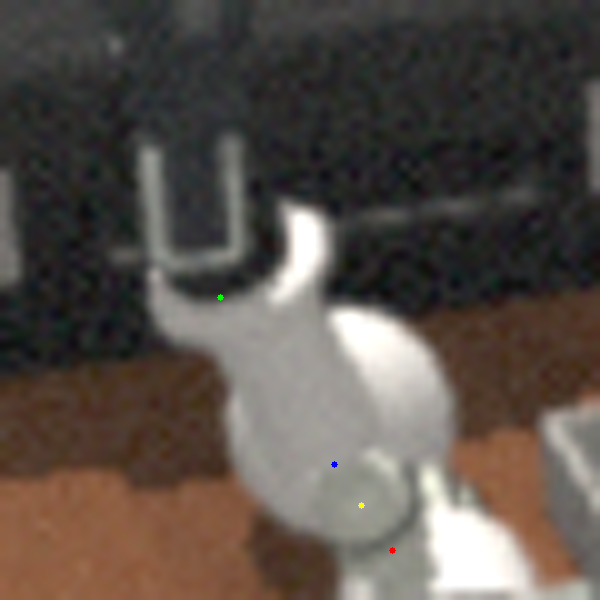

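Run:
```python
from h import *
p=camera('wrist');s=get_state();print(s['eef_pos'],s['wrist_force'],np.abs(s['qd']).max())
p=camera('side');cv2.imwrite('pics/last.png',cv2.resize(p['frame'][120:270,200:360],None,fx=4,fy=4))
for o in ['hasp_tip','drill','nipple']: print(o,[(np.round(r['uv'],1).tolist(),round(r['conf'],2)) for r in landmark_of(o,p)[:2]])
s=get_state();print(s['eef_pos'],s['wrist_force'])
```

```text
[508.26465956 256.61918584 204.13617142] [-7.10883033 -2.25577797 19.48057483] 0.28882771025637743
hasp_tip [([306.2, 188.4], 0.74), ([307.4, 202.9], 0.62)]
drill [([274.4, 196.4], 0.95)]
nipple [([260.9, 182.5], 0.96), ([265.3, 183.5], 0.66)]
[508.29634629 256.6107083  204.14057067] [-6.05689949 -1.33910318 19.70122564]
```

View pics/last.png

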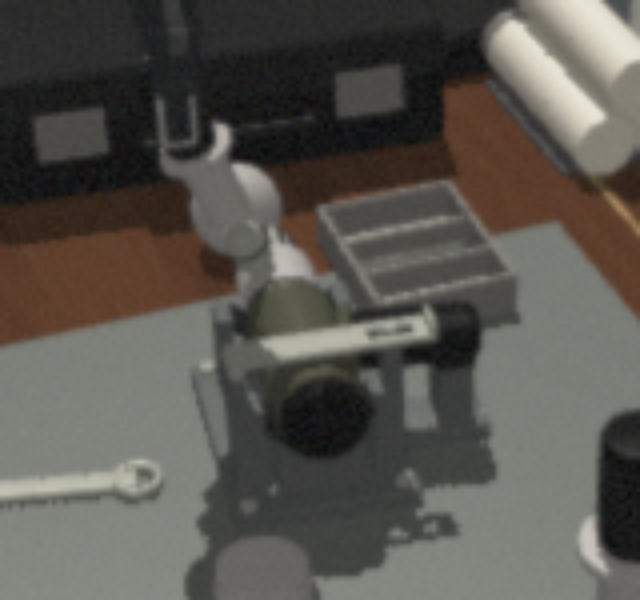

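The final view shows the hasp flat on its catch at about (380,330), with the drill unmoved: (274.4,196.4) now, (274.4,198.3) at the start. The coupler is on the nipple at (245,240), and the push holds steady at about 20 N. I'm handing in.

```bash
python3 -c "
from cell import *
print(job_done())"
```

```text
the job is handed in; nothing more can be done
None
```

The job is handed in at about 20 s of robot time. The hasp is down on its catch and the gun is held with its coupler on the nipple and its pump pushed in. No verdict was reported, so this rests on my own checks.

**What I did**
- **Hasp:** I swung it down with closed fingers until it met its stop.
- **Gun:** I took the gun out of its holder by the black grip; it is the smallest of the three look-alikes. The moves could not tilt the tool, so I leaned the gun in the pads against the holder's rim to about the nipple's angle.
- **Coupler and pump:** I pressed the coupler on and kept pushing until the pump stopped, with the grip set at 90 N.

**Last checks**
- **Hasp:** it looks level, with the slot over its catch. Its tip measured (623, 140, 109) mm after closing, against about (625, 140) expected.
- **Pump:** the arm stopped advancing as the force along the nipple rose to about 24 N, then held steady at about 20 N. The tube has all but disappeared into the barrel.
- **Coupler depth:** the arm's position puts the total travel past the nipple's tip at about 28 mm, against 30 mm expected. That is within my roughly 2 mm position error, and too far for an unsnapped coupler. I inferred the snap from this depth and from the force dipping and rising during the push; I did not see it directly.
- **Drill and bystanders:** the drill's image position is within 2 pixels of the start. The bystanders visible in the last picture look untouched; I did not check the rest.

**What disagreed**
- **Tilt:** the gun is about 4 to 5° short of the nipple's axis (limit 10°). I left it rather than risk upsetting the fit.
- **Nipple position:** the cameras differed by several mm, mostly along the barrel. I went with the wrist camera's readings, shifted about 2 mm after comparing with the top view.

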